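# Kit up parts for two open-frame computer rigs

## Task

Make up two kits from the parts on the bench: put the graphics card on the long outline and the white fan on the square outline with a circle in the blue tray, and put the copper heat sink on the plain square outline and the black fan with the red rotor on the square outline with a circle in the yellow tray. Every part lies flat, the same way up as it was found, centred on its outline and lined up with it, and is set down rather than dropped. The card lies with its back end under the lip of the wooden dock, so draw it forward before lifting it; leave the silver heat sink where it is.

Things in the scene. Friction and masses are not known exactly. Their poses are not given: they have to be found in the camera images.
- card_center (a point): Graphics card, flat grey block, green board edges, black round fan and slots on top: 140 (x) x 58 (y) x 36 mm high, about 400 g. Point: its centre, 18 mm above its underside; z up, steel end plate at -x, fan 30 mm from centre towards -x. Starts in the dock, along the dock's x, its rear 45 mm (+x end) under the lip. Grip across the 58 mm.
- dock: Fixed wooden dock; origin on its underside (table), x towards its back. Base 5 mm thick, x -32 to 128, 120 mm wide, open before the lip; the card lies on it, centre near x = 45, y = 0. Lip: x 70 to 128, underside 50, top 62 mm above the table, on cheeks 72 mm apart (54 to each outer face); back stop at x = 120. The card comes out only along -x, and is clear once drawn 50 mm.
- fan_white_center (a point): White-framed square fan with a grey rotor, 60 x 60 mm, 25 mm high, about 70 g, lying flat on the table. This point is its centre, 12.5 mm above its underside; x and y run along its sides, z up. Grip it across any two opposite sides.
- fan_black_center (a point): Black-framed square fan with a red rotor, 60 x 60 mm, 25 mm high, about 70 g, lying flat on the table. This point is its centre, 12.5 mm above its underside; x and y run along its sides, z up. Grip it across any two opposite sides.
- sink_copper_center (a point): Copper-coloured finned heat sink, 56 x 56 mm, 30 mm high, upright plates on a flat base, lying on the table. This point is its centre, 15 mm above its underside; x (along the fins) and y run along its sides, z up. About 220 g. Grip it across any two opposite sides.
- sink_silver_center (a point): Silver (aluminium) finned heat sink, 56 x 56 mm, 30 mm high, upright plates on a flat base, lying on the table. This point is its centre, 15 mm above its underside; x (along the fins) and y run along its sides, z up. A spare: leave it where it is.
- tray_blue: Blue kit tray, fixed, 256 (x) x 124 (y) mm; floor top 3 mm, rim top 8 mm above the table, rim 4 mm thick. Origin: centre of its underside, x along its length. Outlines on its floor, both at y = 0, in white lines: a rectangle 146 x 64 mm, long side along x, centred at x = -42 mm, for the card (either way round); a 66 mm square with a circle in it, at x = +84 mm, for the white fan (any quarter turn).
- tray_yellow: Yellow kit tray, fixed, 256 (x) x 124 (y) mm; floor top 3 mm, rim top 8 mm above the table, rim 4 mm thick. Origin: centre of its underside, x along its length. Outlines on its floor, both at y = 0, in black lines: a plain 62 mm square at x = -35 mm, for the copper heat sink; a 66 mm square with a circle in it, at x = +75 mm, for the black fan (any quarter turn for both).
Mind the look-alikes: they are no part of the job. Several things look just like the part that bears sink_copper_center: the one meant starts nearest to the robot's base.

How it is judged (in metres and radians):
At the end, for the whole second after the job is handed in: Each of the four parts on its outline: centre within 14 mm along each tray axis, sides within 0.2 rad, flat on the tray floor (4 mm, 0.1 rad), released and at rest; the silver heat sink within 20 mm of its start (x of card_center in the frame of tray_blue between -0.056 and -0.028 m and y of card_center in the frame of tray_blue between -0.014 and 0.014 m and height (world z) of card_center between 0.017 and 0.025 m and angle between each of card_center, fan_white_center, sink_copper_center, fan_black_center's own z axis and vertical below 0.1 rad and angle between the x axis of card_center and the x axis of tray_blue, either way round below 0.2 rad and linear speed of each of card, fan_white, sink_copper, fan_black below 0.02 m/s and x of fan_white_center in the frame of tray_blue between 0.07 and 0.098 m and y of fan_white_center in the frame of tray_blue between -0.014 and 0.014 m and height (world z) of fan_white_center between 0.0115 and 0.0195 m and (angle between the x axis of fan_white_center and the x axis of tray_blue, either way round below 0.2 rad or angle between the x axis of fan_white_center and the y axis of tray_blue, either way round below 0.2 rad) and x of sink_copper_center in the frame of tray_yellow between -0.049 and -0.021 m and y of sink_copper_center in the frame of tray_yellow between -0.014 and 0.014 m and height (world z) of sink_copper_center between 0.014 and 0.022 m and (angle between the x axis of sink_copper_center and the x axis of tray_yellow, either way round below 0.2 rad or angle between the x axis of sink_copper_center and the y axis of tray_yellow, either way round below 0.2 rad) and x of fan_black_center in the frame of tray_yellow between 0.061 and 0.089 m and y of fan_black_center in the frame of tray_yellow between -0.014 and 0.014 m and height (world z) of fan_black_center between 0.0115 and 0.0195 m and (angle between the x axis of fan_black_center and the x axis of tray_yellow, either way round below 0.2 rad or angle between the x axis of fan_black_center and the y axis of tray_yellow, either way round below 0.2 rad) and distance of sink_silver_center from where it was at the start of the episode below 0.02 m); the robot touches nothing.
It fails at once if the silver heat sink is moved by more than 20 mm (distance of sink_silver_center from where it was at the start of the episode above 0.02 m).
It fails at once if the card is let go in the air (more than about 35 mm up) instead of being set down (height (world z) of card_center above 0.06 m and contact force between card and anything else below 0.005 N).
It fails at once if the fan_white is let go in the air (more than about 35 mm up) instead of being set down (height (world z) of fan_white_center above 0.05 m and contact force between fan_white and anything else below 0.005 N).
It fails at once if the fan_black is let go in the air (more than about 35 mm up) instead of being set down (height (world z) of fan_black_center above 0.05 m and contact force between fan_black and anything else below 0.005 N).
It fails at once if the sink_copper is let go in the air (more than about 35 mm up) instead of being set down (height (world z) of sink_copper_center above 0.05 m and contact force between sink_copper and anything else below 0.005 N).
It also fails if it takes over 109 s, if anything falls off the work surface, if the arm or the gripper's body presses on something with over 40 N, if the wrist force passes 120 N, or if a joint passes its speed limit or range.

## Robot

A 6-joint arm with a two-finger parallel gripper is mounted at the origin on the work surface. World frame = base frame: x ahead of the robot, y to its left, z up, the work surface at z = 0. Lengths are in m, angles in degrees, forces in N, time in s.
With the tool pointing down it reaches from about 0.35 to 0.875 m from the base axis. Payload 4.2 kg.
Tool frame: the origin (TCP) lies midway between the tips of the shut fingers; the grasp point (between the pads) lies 19 mm behind it; z points along the fingers, y is the direction in which the jaws open and shut (so a half turn about z gives the same grasp; the last joint's range is limited). The gripper opens to 87 mm and grips with 3 to 60 N. Pads are 19 mm wide; open, the fingers measure 117 mm over their backs; the gripper's body (75 mm by 190 mm) begins 51 mm behind the grasp point.
Start: joints at [81.681, 22.042, 0.453, 0, -68.411, -14.817], TCP at [0.246, 0.575, 0.223] pointing down, gripper open.
Joint ranges: [-179.83, 179.83], [-69.29, 118.12], [-61.27, 80.66], [-181.25, 117.63], [-171.15, -9.14], [-177.46, 177.46]. Speed limits (degrees/s): [159.86, 159.86, 180, 180, 180, 180].

## Interface

Orientations are given as a 3x3 rotation matrix whose columns are the frame's x, y, z axes.
In Python, from station import sense, capture, calibration, finish_job gives the robot as it stands.
- The arm moves only by the tool carry_out, never from a script. Its argument "commands" is one flat list of numbers, 6 for each row, row after row: the shift along the tool's x, y, z in mm, then the turn, a rotation vector about the tool's x, y, z in rad. A call has 1 to 5 rows; each row shifts and turns the pose as measured when the row begins, along the tool's axes as they then stand; what a row does not reach is not made up. A row lasts 1/8 s, in which the tool goes at most 62.5 mm and 10.7 degrees, less where a joint would pass 70% of its speed; a pose out of reach is approached as far as the arm can. A call is refused whole if a number of a shift passes 62.5 or a number of a turn 0.188, either way. A call with a gripper value outside its range is refused whole. "grip" is the finger opening in mm, from 0 to 87, set as the call begins (left out, the last holds). The fingers move at their own pace and stop on an object; the grip force is fixed at half the most. Time passes only in rows, so rows that do not move let the fingers close. It gives the time, the measured TCP pose, the force and the opening at its end, in the units of the state.
- sense(): the state, without advancing time (a new reading comes with each control period).
- capture(name): name is "side" or "top" or "wrist"; returns the picture (400x640x3 uint8, red, green, blue); there is no depth.
- calibration(name): a dict with "fx", "fy", "cx", "cy" (pixels), "rvec" (rotation vector, rad) and "tvec" (3), from world to camera coordinates, as OpenCV has them. Camera axes: x right, y down, z forward; pixel columns grow to the right and rows downward; lengths in m; the calibration is good to about 2 mm. A picture is of the moment at which its call begins: read the wrist's pose just before it. calibration takes no time and is no camera call; for the wrist camera it gives the pose at the moment of the call.
- finish_job(): hands the job in, once; it reports no verdict.
The state is a dict: "time_s": time; "joints": joint angles; "joint_velocities": joint speeds; "effort": joint torques, N m; "tcp_pos": TCP position; "ee_rot": TCP orientation; "wrist_force": force on the tool from outside, world axes, zero at the start; "moment": the same for the moment, N m; "gripper_width": opening from 0.0 (shut) to 1.0 (fully open).
Only numpy, scipy, OpenCV 4.12 (cv2) and the standard library are available. Lean on these libraries where they do the work, as an engineer would, in place of code of your own. Each camera call takes 0.05 s, during which the arm holds its last target.

## Working session

There is one attempt and no reset: what is moved stays moved. The work goes in short steps, Python scripts to look and compute and a tool call to move; the robot and the scene stay as the last step left them, time stands still between calls to the robot, and variables do not carry over. Pictures are saved under pics/ and viewed, and the job is handed in when it is done.

Besides the shell and the picture viewer there is one more tool, called after "Emit:" as name(argument=value, ...) on one line, values as JSON. carry_out: Moves the arm, as the interface text tells. Its arguments: {"type":"object","properties":{"commands":{"type":"array"},"grip":{"type":"number"}},"required":["commands"]}

```bash
mkdir -p pics; ls; python3 - <<'E'
from station import *
import cv2
for n in("top","side"):
    p=capture(n); cv2.imwrite(f"pics/{n}0.png",p[:,:,::-1]); print(n,calibration(n))
print(sense())
E
```

```text
pics
top {'fx': 481.79922697285434, 'fy': 481.79922697285434, 'cx': 322.63916025463885, 'cy': 198.7161142186861, 'rvec': array([ 2.17112748, -2.13100082,  0.17406038]), 'tvec': array([0.0365367 , 0.5689729 , 1.45166685])}
side {'fx': 497.5802925647256, 'fy': 497.5802925647256, 'cx': 318.85222612774544, 'cy': 204.72852653329062, 'rvec': array([ 2.10664532, -0.83647587,  0.38149803]), 'tvec': array([-0.35678724,  0.29966446,  1.08449376])}
{'time_s': 0.1, 'joints': array([ 8.16821110e+01,  2.20856321e+01,  3.87669708e-01, -2.39309702e-02,
       -6.84098484e+01, -1.48166823e+01]), 'joint_velocities': array([-0.12056829, -0.02986335,  0.1755446 ,  0.11682655, -0.01935943,
       -0.07981903]), 'effort': array([-2.09180230e-04, -3.91691101e+01,  1.87934875e+01,  4.23188791e+00,
        1.34484668e-02, -7.39742791e-05]), 'tcp_pos': array([0.24533705, 0.57425928, 0.22158061]), 'ee_rot': array([[ 9.19524097e-01, -3.93033082e-01, -6.56489830e-04],
       [-3.93033616e-01, -9.19522331e-01, -1.80564511e-03],
       [ 1.06021205e-04,  1.91835676e-03, -9.99998154e-01]]), 'wrist_force': array([-0.2153135 , -0.2581917 ,  0.58863293]), 'moment': array([-0.04588827, -0.02397063,  0.03333287]), 'gripper_width': 1.003854339460421}
```

View pics/top0.png

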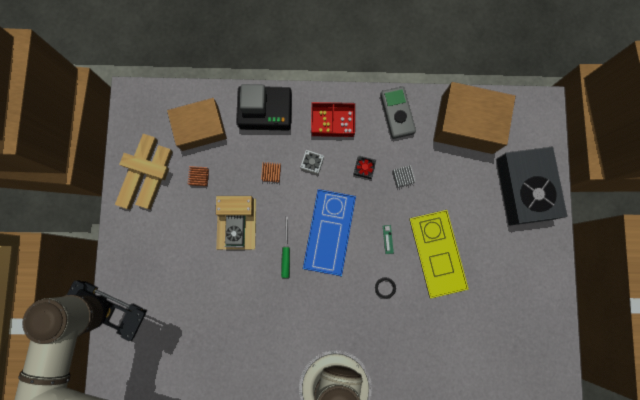

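View pics/side0.png

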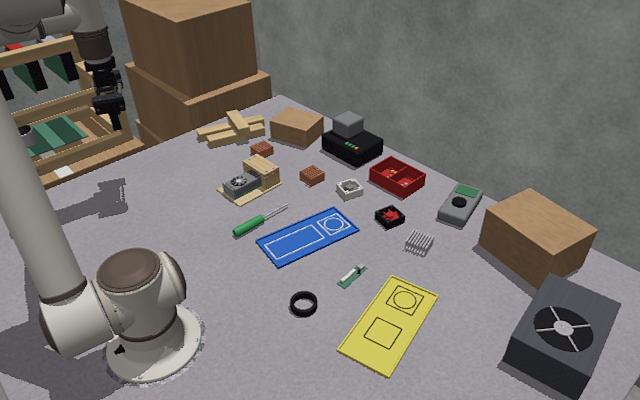

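Copper candidates in the top view: the finned block at (199,176) and the one at (271,172). The second looks nearer the base at (335,388). The silver one at (403,177) is the spare. I'll check with crops and measurements.

```bash
cat > h.py <<'E'
import numpy as np, cv2
from station import *
def ray(c,px,z):
    R=cv2.Rodrigues(c['rvec'])[0]; t=c['tvec']
    K=np.array([[c['fx'],0,c['cx']],[0,c['fy'],c['cy']],[0,0,1]])
    d=R.T@np.linalg.inv(K)@np.array([px[0],px[1],1.]); o=-R.T@t
    return (o+d*(z-o[2])/d[2])
def proj(c,P):
    K=np.array([[c['fx'],0,c['cx']],[0,c['fy'],c['cy']],[0,0,1]])
    return cv2.projectPoints(np.array(P,float).reshape(-1,3),c['rvec'],c['tvec'],K,None)[0].reshape(-1,2)
E
python3 - <<'E'
import cv2
p=cv2.imread("pics/top0.png")
def crop(x0,y0,x1,y1,s,n): cv2.imwrite(n,cv2.resize(p[y0:y1,x0:x1],None,fx=s,fy=s,interpolation=cv2.INTER_CUBIC))
crop(180,140,300,260,5,"pics/c1.png")
crop(290,140,430,200,5.7,"pics/c2.png")
crop(290,180,480,305,4.2,"pics/c3.png")
E
```

```text
(no output)
```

View pics/c1.png

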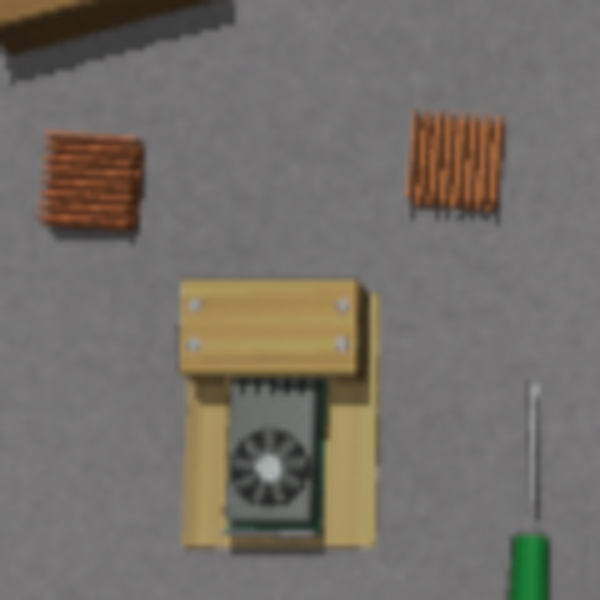

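View pics/c2.png

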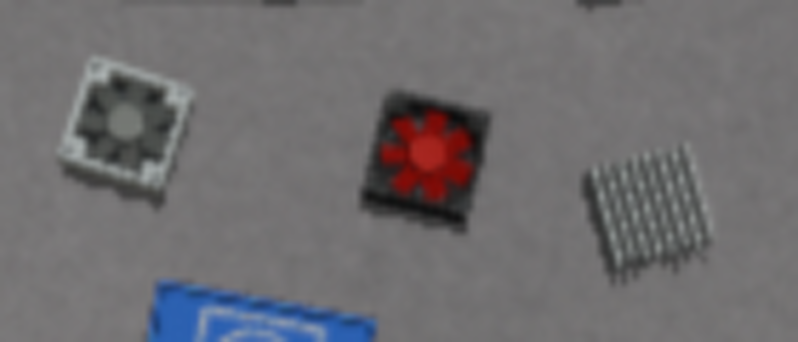

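View pics/c3.png

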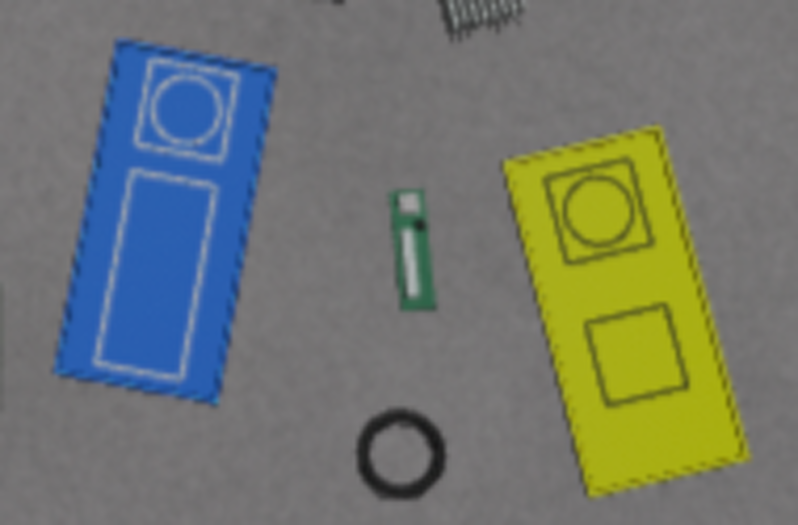

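```bash
python3 - <<'E'
from h import *
c=calibration("top")
def P(u,v,s,x0,y0,z): return ray(c,((u+.5)/s-.5+x0,(v+.5)/s-.5+y0),z)
c1=lambda u,v,z:P(u,v,5,180,140,z)
c2=lambda u,v,z:P(u,v,5.7,290,140,z)
c3=lambda u,v,z:P(u,v,4.2,290,180,z)
def show(n,pts):
    pts=np.array(pts); print(n,(pts.mean(0)*1000).round(1),[ (round(float(np.linalg.norm(pts[i]-pts[i-1])*1000),1),round(float(np.degrees(np.arctan2(*(pts[i]-pts[i-1])[1::-1]))),1)) for i in range(len(pts))])
show('cu near',[c1(u,v,.03) for u,v in[(413,111),(504,118),(499,212),(408,207)]])
show('cu far',[c1(u,v,.03) for u,v in[(46,131),(143,138),(138,232),(42,224)]])
show('dock lip',[c1(u,v,.062) for u,v in[(180,280),(360,280),(360,375),(180,375)]])
show('dock base front',[c1(u,v,.005) for u,v in[(182,548),(375,550)]])
show('card fan',[c1(268,468,.041)]);show('card front',[c1(u,v,.041) for u,v in[(229,522),(312,522)]])
show('white',[c2(125,122,.025)]);show('white',[c2(u,v,.025) for u,v in[(95,57),(193,91),(163,186),(61,155)]])
show('black',[c2(430,153,.025)]);show('black',[c2(u,v,.025) for u,v in[(388,92),(490,112),(467,212),(364,191)]])
show('silver',[c2(u,v,.03) for u,v in[(588,172),(688,145),(712,245),(614,272)]])
show('blue out',[c3(u,v,.008) for u,v in[(118,41),(277,68),(217,404),(54,374)]])
show('blue sq',[c3(u,v,.003) for u,v in[(150,59),(238,75),(224,161),(136,146)]])
show('blue circ',[c3(187,110,.003)])
show('blue rect',[c3(u,v,.003) for u,v in[(133,170),(216,186),(183,381),(95,362)]])
show('yel out',[c3(u,v,.008) for u,v in[(502,160),(660,126),(749,460),(590,497)]])
show('yel sqc',[c3(u,v,.003) for u,v in[(546,178),(631,158),(653,244),(569,263)]])
show('yel circ',[c3(599,211,.003)])
show('yel sq',[c3(u,v,.003) for u,v in[(586,322),(666,304),(688,386),(609,406)]])
E
```

```text
cu near [651.7 211.5  30. ] [(61.6, -0.9), (57.6, -93.3), (60.3, 178.8), (57.1, 88.0)]
cu far [634.7 438.7  30. ] [(59.4, 0.9), (61.1, -93.0), (60.0, -180.0), (60.2, 86.3)]
dock lip [540.3 317.9  62. ] [(58.3, 2.9), (109.5, -88.9), (58.4, -177.8), (108.9, 91.1)]
dock base front [408.5 316.3   5. ] [(120.1, 90.4), (120.1, -89.6)]
card fan [456.2 318.9  41. ] [(0.0, 0.0)]
card front [423.3 315.9  41. ] [(50.5, 91.1), (50.5, -88.9)]
white [690.9  84.3  25. ] [(0.0, 0.0)]
white [690.9  82.6  25. ] [(58.9, -17.4), (58.0, -108.4), (56.5, 163.9), (59.2, 74.0)]
black [676.8 -85.6  25. ] [(0.0, 0.0)]
black [677.6 -84.1  25. ] [(58.0, -12.9), (57.9, -100.2), (58.4, 167.4), (58.3, 79.4)]
silver [ 647.  -207.5   30. ] [(57.7, 14.2), (58.1, -73.5), (57.6, -167.2), (56.7, 106.6)]
blue out [468.3  23.8   8. ] [(253.8, -9.6), (122.0, -98.6), (255.3, 170.4), (122.3, 80.7)]
blue sq [551.8   9.7   3. ] [(67.3, -8.1), (67.8, -99.3), (66.5, 171.5), (67.3, 81.4)]
blue circ [551.9   9.7   3. ] [(0.0, 0.0)]
blue rect [427.9  30.5   3. ] [(145.8, -10.1), (63.6, -99.9), (147.2, 171.1), (66.7, 78.9)]
yel out [ 408.3 -318.6    8. ] [(255.6, 14.2), (123.1, -76.8), (254.5, -166.2), (121.6, 103.7)]
yel sqc [ 481.6 -302.2    3. ] [(65.8, 14.5), (66.7, -75.8), (66.5, -166.6), (65.3, 103.6)]
yel circ [ 481.3 -301.6    3. ] [(0.0, 0.0)]
yel sq [ 374.8 -328.5    3. ] [(63.7, 14.7), (62.0, -76.5), (62.3, -165.9), (61.3, 104.9)]
```

```bash
cat >> h.py <<'E'
from scipy.spatial.transform import Rotation as Ro
def plan(x,y,z,yaw=None,step=50,rstep=.17,n=None):
    """rows (rounded) from the present pose to TCP x,y,z (mm), tool-x yaw deg, pointing down"""
    s=sense(); p=s['tcp_pos']*1000; R=np.array(s['ee_rot'])
    cy=np.degrees(np.arctan2(R[1,0],R[0,0]))
    if yaw is None: yaw=cy
    a=np.radians(yaw); T=np.array([[np.cos(a),np.sin(a),0],[np.sin(a),-np.cos(a),0],[0,0,-1]])
    d=np.array([x,y,z])-p; w=Ro.from_matrix(R.T@T).as_rotvec()
    N=n or int(max(1,np.ceil(np.linalg.norm(d)/step),np.ceil(np.linalg.norm(w)/rstep)))
    rows=[]
    for i in range(N):
        q=p+d/N if 0 else None
        sh=R.T@(d/N); rows.append([*sh.round(1),*(w/N).round(3)]); R=R@Ro.from_rotvec(w/N).as_matrix()
    print('at',p.round(1),'yaw',cy.round(2),'t',round(float(s['time_s']),2),'g',round(float(s['gripper_width'])*87,1),'F',s['wrist_force'].round(1))
    for k in range(0,N,5): print([float(v) for r in rows[k:k+5] for v in r])
E
python3 -c "
from h import *
plan(440,318,220,1)"
```

```text
at [245.3 574.3 221.6] yaw -23.14 t 0.1 g 87.3 F [-0.2 -0.3  0.6]
[40.0, 22.7, 0.3, 0.0, 0.0, -0.06, 38.5, 25.1, 0.3, 0.0, 0.0, -0.06, 36.9, 27.4, 0.3, 0.0, 0.0, -0.06, 35.2, 29.5, 0.3, 0.0, 0.0, -0.06, 33.4, 31.6, 0.3, 0.0, 0.0, -0.06]
[31.4, 33.6, 0.2, 0.0, 0.0, -0.06, 29.3, 35.4, 0.2, 0.0, 0.0, -0.06]
```

Emit:
carry_out(commands=[40,23,0,0,0,-0.06,38,25,0,0,0,-0.06,37,27,0,0,0,-0.06,35,30,0,0,0,-0.06,33,32,0,0,0,-0.06], grip=87)

```text
time_s: 0.72
tcp_pos: [0.3851, 0.3875, 0.2185]
ee_rot: [[0.996, -0.088, -0.003], [-0.088, -0.996, -0.007], [-0.003, 0.007, -1.0]]
wrist_force: [0.5, 0.8, 0.5]
gripper_width: 1.004
```

Emit:
carry_out(commands=[31,34,0,0,0,-0.06,29,35,0,0,0,-0.06,0,0,0,0,0,0])

```text
time_s: 1.1
tcp_pos: [0.4431, 0.3097, 0.2177]
ee_rot: [[0.999, 0.032, -0.005], [0.032, -0.999, -0.009], [-0.006, 0.009, -1.0]]
wrist_force: [0.0, 0.7, -0.2]
gripper_width: 1.0
```

```bash
python3 - <<'E'
from h import *
plan(440,318,220,1)
c=calibration("wrist")
p=capture("wrist"); cv2.imwrite("pics/w1.png",p[:,:,::-1]); 
import pickle; pickle.dump(c,open("w1.pkl","wb"))
E
```

```text
at [443.1 309.7 217.7] yaw 1.83 t 1.1 g 87.0 F [ 0.   0.7 -0.2]
[-2.8, -8.4, -2.4, 0.009, 0.005, 0.014]
```

View pics/w1.png

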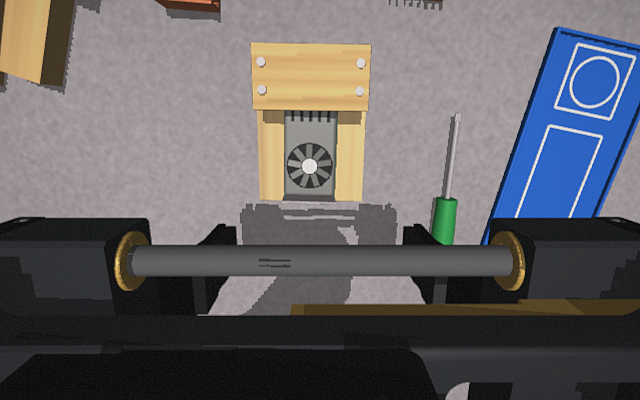

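The wrist picture shows the card with its fan centre at (309,166) and its top edges at columns 285 and 337. The lip runs from (251,43) to (370,108).

```bash
python3 - <<'E'
from h import *
import pickle; c=pickle.load(open("w1.pkl","rb"))
p=cv2.imread("pics/w1.png")[30:230,230:400]; cv2.imwrite("pics/w1c.png",cv2.resize(p,None,fx=3,fy=3,interpolation=cv2.INTER_CUBIC))
for n,u,v,z in[('fan',309,166,.041),('fl',284,198,.041),('fr',335,198,.041),('bl',285,112,.041),('br',337,112,.041),('lipf l',253,108,.062),('lipf r',369,108,.062),('circ',595,83,.003)]: print(n,(ray(c,(u,v),z)*1000).round(1))
E
```

```text
fan [455.3 320.5  41. ]
fl [420.2 346.3  41. ]
fr [421.8 292.   41. ]
bl [508.9 345.8  41. ]
br [510.6 293.9  41. ]
lipf l [511.5 373.7  62. ]
lipf r [515.  265.3  62. ]
circ [550.5  10.5   3. ]
```

View pics/w1c.png

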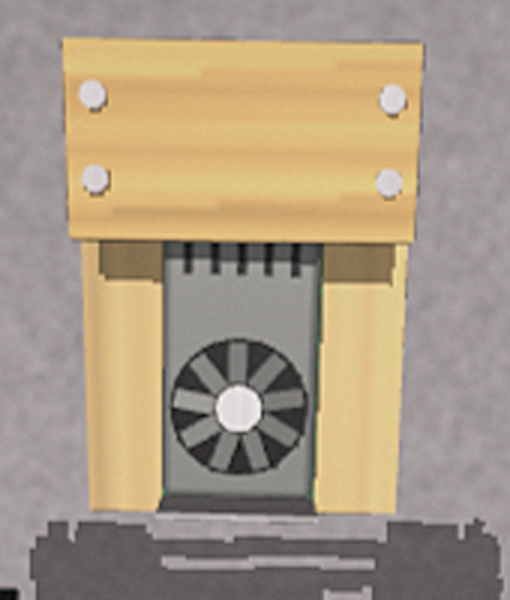

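```bash
python3 -c "
from h import *
plan(476,320,110,1.5)"
```

```text
at [442.5 310.7 217.7] yaw 1.89 t 1.15 g 87.3 F [-0.3  0.   0.4]
[11.5, -3.0, 35.8, 0.003, 0.002, 0.002, 11.4, -3.0, 35.8, 0.003, 0.002, 0.002, 11.3, -2.9, 35.9, 0.003, 0.002, 0.002]
```

Emit:
carry_out(commands=[11.5,-3,36,0.003,0.002,0.002,11.4,-3,36,0.003,0.002,0.002,11.3,-3,36,0.003,0.002,0.002,0,0,0,0,0,0])

```text
time_s: 1.65
tcp_pos: [0.4753, 0.3243, 0.1073]
ee_rot: [[1.0, 0.03, 0.002], [0.03, -1.0, 0.003], [0.002, -0.003, -1.0]]
wrist_force: [-0.3, -0.1, 1.5]
gripper_width: 0.999
```

```bash
python3 -c "
from h import *
plan(476,320,13,1.5,step=33)"
```

```text
at [475.3 324.3 107.3] yaw 1.72 t 1.65 g 86.9 F [-0.3 -0.1  1.5]
[0.1, 1.5, 31.4, -0.001, -0.001, 0.001, 0.1, 1.5, 31.4, -0.001, -0.001, 0.001, 0.2, 1.5, 31.4, -0.001, -0.001, 0.001]
```

Emit:
carry_out(commands=[0,2,31,0,0,0,0,1,31,0,0,0,0,1,30,0,0,0,0,0,0,0,0,0])

```text
time_s: 2.15
tcp_pos: [0.4768, 0.3269, 0.0201]
ee_rot: [[0.999, 0.036, 0.01], [0.036, -0.999, 0.011], [0.01, -0.01, -1.0]]
wrist_force: [0.0, -0.1, 1.2]
gripper_width: 1.0
```

```bash
python3 -c "
from h import *
plan(476,320,13,1.5,step=33)
p=capture('side'); cv2.imwrite('pics/s1.png',cv2.resize(p[110:260,150:350,::-1],None,fx=4,fy=4))"
```

```text
at [476.8 326.9  20.1] yaw 2.07 t 2.15 g 87.0 F [ 0.  -0.1  1.2]
[-1.1, 6.9, 7.0, -0.01, -0.01, 0.01]
```

View pics/s1.png

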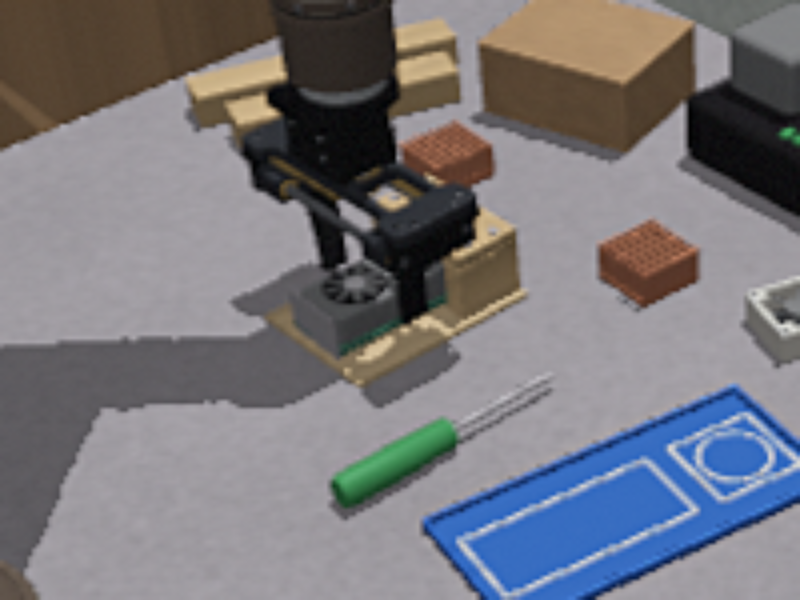

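Emit:
carry_out(commands=[-1,7,6,-0.01,-0.01,0.01,0,0,0,0,0,0])

```text
time_s: 2.45
tcp_pos: [0.4786, 0.3229, 0.0191]
ee_rot: [[1.0, 0.028, 0.007], [0.028, -1.0, 0.007], [0.007, -0.007, -1.0]]
wrist_force: [-0.1, 0.3, 1.4]
gripper_width: 0.999
```

```bash
python3 -c "
from h import *
plan(476,320,13,1.5,step=33)"
```

```text
at [478.6 322.9  19.1] yaw 1.58 t 2.45 g 87.0 F [-0.1  0.3  1.4]
[-2.7, 2.9, 6.0, -0.007, -0.007, 0.001]
```

Emit:
carry_out(commands=[-3,4,9,-0.01,-0.01,0.0])

```text
time_s: 2.58
tcp_pos: [0.4767, 0.3198, 0.0114]
ee_rot: [[1.0, 0.028, -0.0], [0.028, -1.0, -0.001], [-0.0, 0.001, -1.0]]
wrist_force: [0.1, 0.6, -0.2]
gripper_width: 0.999
```

```bash
python3 -c "
from h import *
plan(476,320,13,1.5,step=33)"
```

```text
at [476.7 319.8  11.4] yaw 1.6 t 2.58 g 86.9 F [ 0.1  0.6 -0.2]
[-0.6, -0.3, -1.6, 0.001, 0.0, 0.002]
```

Emit:
carry_out(commands=[0,1,1,0,0,0,0,1,1,0,0,0,0,1,1,0,0,0], grip=45)

```text
time_s: 2.95
tcp_pos: [0.4764, 0.316, 0.0077]
ee_rot: [[1.0, 0.027, -0.001], [0.027, -1.0, -0.002], [-0.002, 0.002, -1.0]]
wrist_force: [-0.4, 0.6, 2.6]
gripper_width: 0.741
```

```bash
python3 -c "
from h import *
plan(476,320,13,1.5,step=33)"
```

```text
at [476.4 316.    7.7] yaw 1.57 t 2.95 g 64.4 F [-0.4  0.6  2.6]
[-0.3, -4.0, -5.3, 0.002, 0.002, 0.001]
```

Emit:
carry_out(commands=[0,-3,-5,0,0,0,0,0,0,0,0,0,0,0,0,0,0,0])

```text
time_s: 3.32
tcp_pos: [0.4752, 0.3182, 0.0118]
ee_rot: [[1.0, 0.027, -0.004], [0.027, -1.0, -0.004], [-0.004, 0.004, -1.0]]
wrist_force: [-0.6, 0.4, -2.4]
gripper_width: 0.667
```

```bash
python3 -c "
from h import *
plan(476,320,13,1.5,step=33)"
```

```text
at [475.2 318.2  11.8] yaw 1.53 t 3.33 g 58.0 F [-0.6  0.4 -2.4]
[0.8, -1.7, -1.2, 0.004, 0.004, 0.0]
```

Emit:
carry_out(commands=[-12,0,0,0.002,0.002,0,-14,0,0,0.002,0.002,0,-14,0,0,0,0,0,-14,0,0,0,0,0,-10,0,0,0,0,0])

```text
time_s: 3.95
tcp_pos: [0.4058, 0.3153, 0.0114]
ee_rot: [[1.0, 0.026, -0.002], [0.026, -1.0, -0.001], [-0.002, 0.001, -1.0]]
wrist_force: [-0.2, 0.7, -3.5]
gripper_width: 0.663
```

```bash
python3 -c "
from h import *
plan(410,318,13,1.5,step=33)
p=capture('side'); cv2.imwrite('pics/s2.png',cv2.resize(p[110:260,150:350,::-1],None,fx=4,fy=4))"
```

```text
at [405.8 315.3  11.4] yaw 1.51 t 3.95 g 57.7 F [-0.2  0.7 -3.5]
[4.2, -2.6, -1.7, 0.001, 0.002, 0.0]
```

View pics/s2.png

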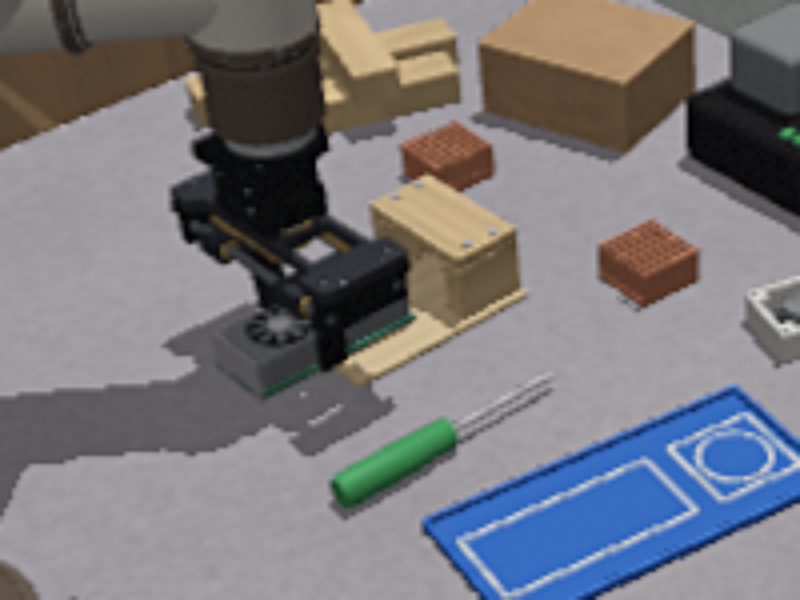

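The card has been drawn 70 mm and is clear of the lip, so I'm lifting it.

Emit:
carry_out(commands=[0,0,-12,0,0,0,0,0,-25,0,0,0,0,0,-30,0,0,0,0,0,-25,0,0,0])

```text
time_s: 4.5
tcp_pos: [0.4052, 0.315, 0.1068]
ee_rot: [[1.0, 0.027, -0.003], [0.027, -1.0, -0.004], [-0.003, 0.004, -1.0]]
wrist_force: [0.9, 0.1, -3.9]
gripper_width: 0.665
```

```bash
python3 - <<'E'
from h import *
a=np.radians(-9.3)
plan(427-10*np.cos(a),30.6-10*np.sin(a),105,-9.3)
p=capture('side'); cv2.imwrite('pics/s3.png',cv2.resize(p[60:260,100:350,::-1],None,fx=3,fy=3))
p=capture('wrist'); cv2.imwrite('pics/w3.png',p[:,:,::-1])
E
```

```text
at [405.2 315.  106.8] yaw 1.54 t 4.5 g 57.9 F [ 0.9  0.1 -3.9]
[0.7, 47.2, 0.5, 0.001, 0.0, 0.032, 2.2, 47.1, 0.4, 0.001, 0.0, 0.032, 3.7, 47.0, 0.4, 0.001, 0.0, 0.032, 5.2, 46.9, 0.4, 0.001, 0.0, 0.032, 6.6, 46.7, 0.4, 0.001, 0.0, 0.032]
[8.1, 46.5, 0.3, 0.001, 0.0, 0.032]
```

View pics/s3.png

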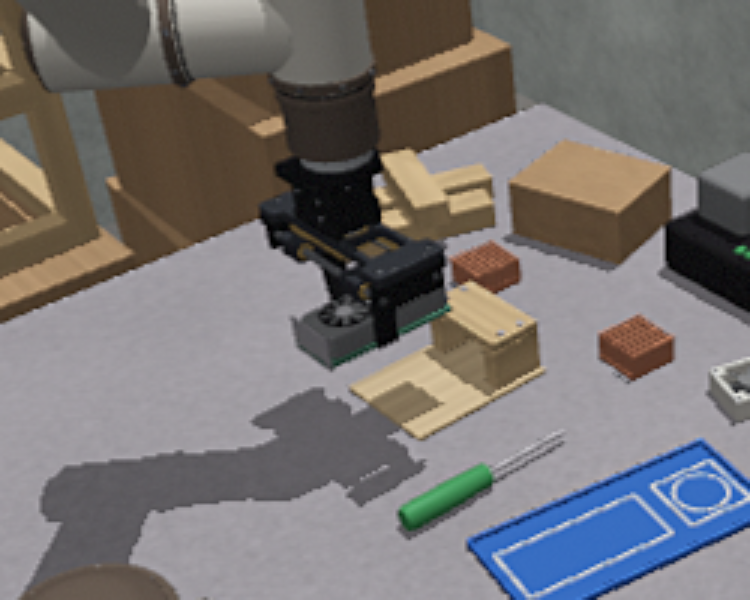

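View pics/w3.png

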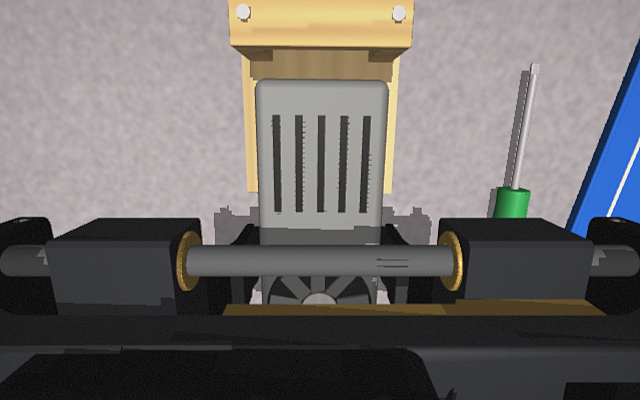

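The card hangs level. Its rear top edge is at about row 80, columns 257 to 386.

```bash
python3 - <<'E'
from h import *
c=calibration("wrist"); print(sense()['tcp_pos'])
for z in(.134,.137): print([(ray(c,p,z)*1000).round(1) for p in((257,80),(386,80),(321,80))])
E
```

```text
[0.40666261 0.31674442 0.10851701]
[array([484. , 344.6, 134. ]), array([485.3, 293.5, 134. ]), array([484.6, 319.2, 134. ])]
[array([483.7, 344. , 137. ]), array([485. , 294.1, 137. ]), array([484.3, 319.2, 137. ])]
```

Emit:
carry_out(commands=[1,47,0,0,0,0.032,2,47,0,0,0,0.032,4,47,0,0,0,0.032,5,47,0,0,0,0.032,7,47,0,0,0,0.032])

```text
time_s: 5.22
tcp_pos: [0.4167, 0.0769, 0.1058]
ee_rot: [[0.991, -0.134, 0.001], [-0.134, -0.991, 0.003], [0.001, -0.003, -1.0]]
wrist_force: [0.9, 0.2, -3.9]
gripper_width: 0.663
```

```bash
python3 - <<'E'
from h import *
a=np.radians(-9.3)
plan(427-10*np.cos(a),30.6-10*np.sin(a),100,-9.3)
E
```

```text
at [416.7  76.9 105.8] yaw -7.68 t 5.22 g 57.7 F [ 0.9  0.2 -3.9]
[6.4, 44.3, 5.7, -0.003, -0.001, 0.028]
```

Emit:
carry_out(commands=[7,43,5,-0.003,0,0.028,0,0,10,0,0,0,0,0,0,0,0,0])

```text
time_s: 5.6
tcp_pos: [0.4163, 0.0288, 0.0888]
ee_rot: [[0.986, -0.169, -0.002], [-0.169, -0.986, -0.001], [-0.002, 0.001, -1.0]]
wrist_force: [0.4, 0.5, -2.6]
gripper_width: 0.665
```

```bash
python3 - <<'E'
from h import *
a=np.radians(-9.3)
plan(427-9*np.cos(a),30.6-9*np.sin(a),40,-9.3,step=20)
p=capture('wrist'); cv2.imwrite('pics/w4.png',p[:,:,::-1])
E
```

```text
at [416.3  28.8  88.8] yaw -9.71 t 5.6 g 57.9 F [ 0.4  0.5 -2.6]
[0.4, -1.2, 16.3, 0.0, 0.001, -0.002, 0.4, -1.2, 16.3, 0.0, 0.001, -0.002, 0.4, -1.2, 16.3, 0.0, 0.001, -0.002]
```

View pics/w4.png

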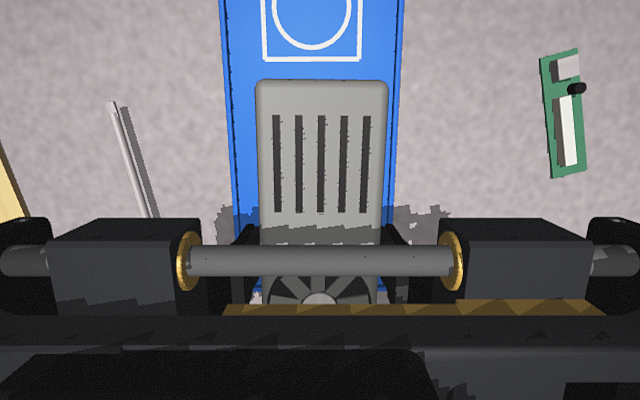

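Emit:
carry_out(commands=[0.5,-1,17,0,0.001,-0.002,0.5,-1,17,0,0.001,-0.002,0.4,-1,17,0,0,-0.002,0,0,12,0,0,0,0,0,0,0,0,0])

```text
time_s: 6.28
tcp_pos: [0.4224, 0.0383, 0.0259]
ee_rot: [[0.989, -0.151, 0.007], [-0.151, -0.989, 0.002], [0.007, -0.003, -1.0]]
wrist_force: [-0.6, 0.5, -3.8]
gripper_width: 0.66
```

```bash
python3 - <<'E'
from h import *
a=np.radians(-9.3)
plan(427-9*np.cos(a),30.6-9*np.sin(a),10,-9.3,step=20)
E
```

```text
at [422.4  38.3  25.9] yaw -8.68 t 6.28 g 57.4 F [-0.6  0.5 -3.8]
[-3.4, 6.9, 15.8, -0.003, -0.007, 0.011]
```

Emit:
carry_out(commands=[-3,6,5,-0.003,-0.006,0.01,0,0,0,0,0,0])

```text
time_s: 6.52
tcp_pos: [0.4193, 0.0338, 0.0214]
ee_rot: [[0.987, -0.159, 0.002], [-0.159, -0.987, 0.0], [0.002, -0.0, -1.0]]
wrist_force: [-0.4, -1.1, -4.3]
gripper_width: 0.665
```

```bash
python3 - <<'E'
from h import *
a=np.radians(-9.3)
plan(427-9*np.cos(a),30.6-9*np.sin(a),10,-9.3,step=20)
E
```

```text
at [419.3  33.8  21.4] yaw -9.16 t 6.53 g 57.8 F [-0.4 -1.1 -4.3]
[-0.9, 2.0, 11.4, -0.0, -0.002, 0.002]
```

Emit:
carry_out(commands=[-1,2,5,0,-0.002,0.002,0,1,4,0,0,0,0,0,0,0,0,0])

```text
time_s: 6.9
tcp_pos: [0.4184, 0.031, 0.0125]
ee_rot: [[0.987, -0.161, 0.002], [-0.162, -0.987, 0.001], [0.002, -0.002, -1.0]]
wrist_force: [0.1, 1.1, -3.9]
gripper_width: 0.67
```

```bash
python3 - <<'E'
from h import *
a=np.radians(-9.3)
plan(427-9*np.cos(a),30.6-9*np.sin(a),10,-9.3,step=20)
E
```

```text
at [418.4  31.   12.5] yaw -9.29 t 6.9 g 58.3 F [ 0.1  1.1 -3.9]
[-0.4, -1.0, 2.5, -0.002, -0.002, 0.0]
```

Emit:
carry_out(commands=[0,-1,2,0,0,0,0,0,1,0,0,0])

```text
time_s: 7.15
tcp_pos: [0.4188, 0.0321, 0.0094]
ee_rot: [[0.987, -0.162, 0.002], [-0.162, -0.987, 0.001], [0.002, -0.002, -1.0]]
wrist_force: [0.2, 0.2, -3.8]
gripper_width: 0.661
```

```bash
python3 - <<'E'
from h import *
a=np.radians(-9.3)
plan(427-9*np.cos(a),30.6-9*np.sin(a),10,-9.3,step=20)
E
```

```text
at [418.8  32.1   9.4] yaw -9.3 t 7.15 g 57.5 F [ 0.2  0.2 -3.8]
[-0.7, 0.2, -0.6, -0.002, -0.002, 0.0]
```

Emit:
carry_out(commands=[0,0,1.5,0,0,0,0,0,0.5,0,0,0])

```text
time_s: 7.4
tcp_pos: [0.419, 0.0322, 0.0085]
ee_rot: [[0.987, -0.161, 0.002], [-0.161, -0.987, 0.001], [0.002, -0.001, -1.0]]
wrist_force: [-1.9, 0.0, 3.9]
gripper_width: 0.665
```

```bash
python3 - <<'E'
from h import *
plan(418,32,10,-9.3,step=20)
E
```

```text
at [419.   32.2   8.5] yaw -9.26 t 7.4 g 57.9 F [-1.9  0.   3.9]
[-1.0, 0.3, -1.5, -0.001, -0.002, 0.001]
```

Touched down: the force changed sign. Opening just a little, to stay clear of the tray rim.

Emit:
carry_out(commands=[0,0,0,0,0,0,0,0,0,0,0,0,0,0,0,0,0,0], grip=72)

```text
time_s: 7.78
tcp_pos: [0.4205, 0.0328, 0.0092]
ee_rot: [[0.987, -0.16, 0.005], [-0.16, -0.987, 0.002], [0.005, -0.003, -1.0]]
wrist_force: [-0.4, -0.3, -1.0]
gripper_width: 0.817
```

Emit:
carry_out(commands=[0,0,-10,0,0,0,0,0,-25,0,0,0,0,0,-40,0,0,0,0,0,-40,0,0,0,0,0,-40,0,0,0])

```text
time_s: 8.4
tcp_pos: [0.418, 0.0316, 0.1686]
ee_rot: [[0.987, -0.16, -0.0], [-0.16, -0.987, -0.001], [0.0, 0.001, -1.0]]
wrist_force: [0.9, -0.1, -0.1]
gripper_width: 0.827
```

```bash
python3 - <<'E'
from h import *
plan(600,82,180,-17)
p=capture('wrist'); cv2.imwrite('pics/w5.png',p[:,:,::-1])
p=capture('top'); cv2.imwrite('pics/t5.png',cv2.resize(p[140:305,180:480,::-1],None,fx=2.6,fy=2.6,interpolation=cv2.INTER_CUBIC))
E
```

```text
at [418.   31.6 168.6] yaw -9.2 t 8.4 g 71.9 F [ 0.9 -0.1 -0.1]
[42.9, -19.7, -2.9, 0.0, -0.0, 0.034, 42.2, -21.2, -2.9, 0.0, -0.0, 0.034, 41.5, -22.6, -2.9, 0.0, -0.0, 0.034, 40.7, -24.0, -2.9, 0.0, -0.0, 0.034]
```

View pics/w5.png

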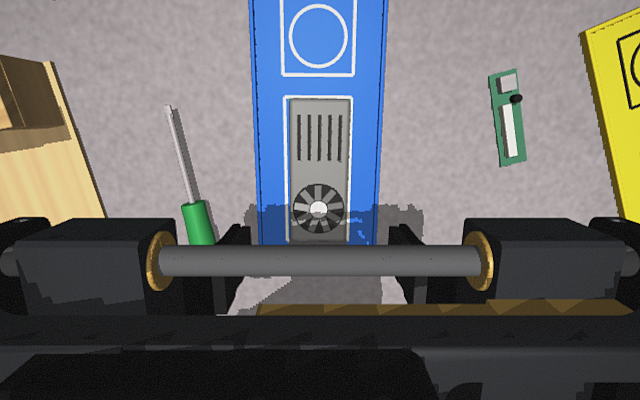

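View pics/t5.png

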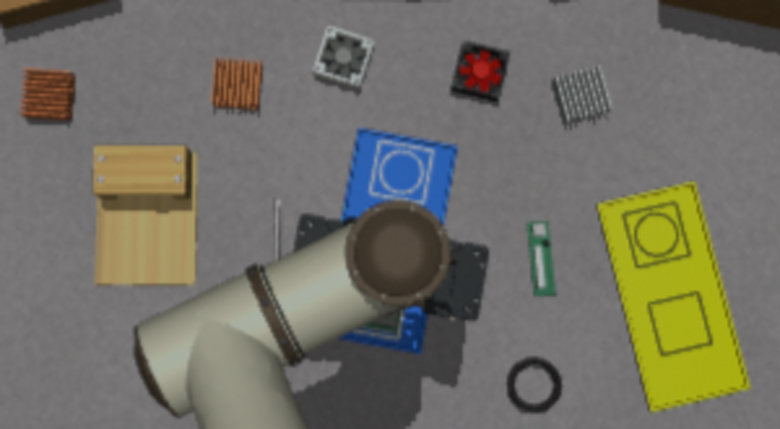

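Card placed inside its outline: hub at (318,208), rear edge inside the white line at row 97. Next is the white fan.

Emit:
carry_out(commands=[43,-20,-3,0,0,0.034,42,-21,-3,0,0,0.034,42,-23,-3,0,0,0.034,41,-24,-3,0,0,0.034,0,0,0,0,0,0], grip=87)

```text
time_s: 9.12
tcp_pos: [0.6066, 0.0839, 0.1862]
ee_rot: [[0.955, -0.296, 0.01], [-0.296, -0.955, 0.004], [0.008, -0.007, -1.0]]
wrist_force: [-0.2, -0.5, -0.3]
gripper_width: 1.002
```

```bash
python3 - <<'E'
from h import *
plan(690,83.5,90,-17)
c=calibration('wrist')
p=capture('wrist'); cv2.imwrite('pics/w6.png',p[:,:,::-1])
c3=calibration('top')
import pickle; pickle.dump(c,open("w6.pkl","wb"))
E
```

```text
at [606.6  83.9 186.2] yaw -17.22 t 9.12 g 87.1 F [-0.2 -0.5 -0.3]
[26.3, -7.9, 32.3, -0.002, -0.003, -0.001, 26.4, -7.9, 32.3, -0.002, -0.003, -0.001, 26.5, -8.0, 32.2, -0.002, -0.003, -0.001]
```

View pics/w6.png

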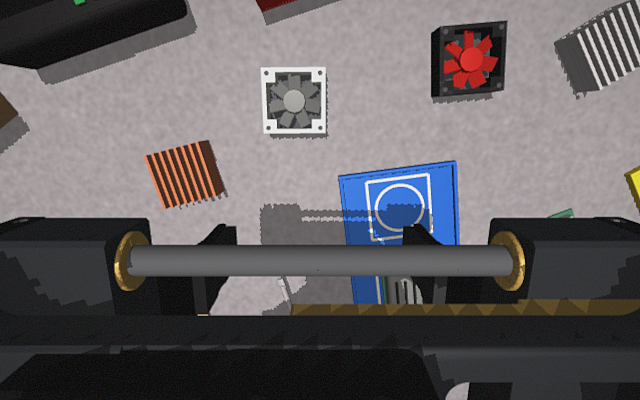

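White fan corners are at about (261,69), (326,68), (327,133) and (262,134). The black fan rotor is at (471,59), and the near copper sink is around (185,174).

```bash
python3 - <<'E'
from h import *
import pickle; c=pickle.load(open("w6.pkl","rb"))
q=[ray(c,p,.025)*1000 for p in((261,69),(326,68),(327,133),(262,134))]
print(np.mean(q,0).round(1),[np.degrees(np.arctan2(*(q[i]-q[i-1])[1::-1])).round(1) for i in range(4)])
print('hub',(ray(c,(294,101),.025)*1000).round(1),'blk',(ray(c,(471,59),.025)*1000).round(1))
E
```

```text
[688.9  85.6  25. ] [np.float64(-18.7), np.float64(-106.5), np.float64(164.0), np.float64(73.7)]
hub [689.5  85.4  25. ] blk [676.5 -81.8  25. ]
```

Emit:
carry_out(commands=[26,-8,32,-0.002,-0.003,0,26,-8,32,-0.002,-0.003,0,26,-8,32,-0.002,-0.003,0,0,0,0,0,0,0])

```text
time_s: 9.68
tcp_pos: [0.6837, 0.0826, 0.0889]
ee_rot: [[0.955, -0.295, -0.006], [-0.295, -0.955, 0.001], [-0.006, 0.001, -1.0]]
wrist_force: [0.3, 0.0, -0.8]
gripper_width: 1.0
```

```bash
python3 - <<'E'
from h import *
plan(690,84,40,-17,step=25)
E
```

```text
at [683.7  82.6  88.9] yaw -17.17 t 9.68 g 87.0 F [ 0.3  0.  -0.8]
[2.9, -1.6, 24.4, 0.0, 0.003, -0.001, 2.9, -1.6, 24.4, 0.0, 0.003, -0.001]
```

Emit:
carry_out(commands=[3,-2,27,0,0.003,-0.003,3,-2,27,0,0.003,-0.003,0,0,15,0,0,0,0,0,0,0,0,0])

```text
time_s: 10.18
tcp_pos: [0.6882, 0.0846, 0.0245]
ee_rot: [[0.958, -0.288, 0.004], [-0.288, -0.958, 0.001], [0.004, -0.002, -1.0]]
wrist_force: [-0.8, 0.0, 1.6]
gripper_width: 1.0
```

```bash
python3 - <<'E'
from h import *
plan(690,84.5,5,-16.5,step=25)
E
```

```text
at [688.2  84.6  24.5] yaw -16.74 t 10.18 g 87.0 F [-0.8  0.   1.6]
[1.7, -0.4, 19.5, -0.002, -0.004, -0.004]
```

Emit:
carry_out(commands=[1,0,10,-0.002,-0.004,-0.003,0,0,7,0,0,0,0,0,0,0,0,0])

```text
time_s: 10.55
tcp_pos: [0.6904, 0.0847, 0.0099]
ee_rot: [[0.959, -0.284, 0.004], [-0.284, -0.959, 0.001], [0.004, -0.002, -1.0]]
wrist_force: [-0.1, -0.3, 0.1]
gripper_width: 0.995
```

```bash
python3 - <<'E'
from h import *
plan(690,84.5,5,-16.5,step=25)
E
```

```text
at [690.4  84.7   9.9] yaw -16.52 t 10.55 g 86.5 F [-0.1 -0.3  0.1]
[-0.3, 0.4, 4.9, -0.002, -0.004, -0.0]
```

Emit:
carry_out(commands=[0,0,4,-0.002,-0.004,0,0,0,0,0,0,0,0,0,0,0,0,0,0,0,0,0,0,0,0,0,0,0,0,0], grip=45)

```text
time_s: 11.18
tcp_pos: [0.6909, 0.0848, 0.0062]
ee_rot: [[0.959, -0.284, 0.001], [-0.284, -0.959, 0.001], [0.001, -0.001, -1.0]]
wrist_force: [0.4, -0.3, 0.3]
gripper_width: 0.684
```

```bash
python3 - <<'E'
from h import *
plan(690,84.5,80,-16.5,step=25)
E
```

```text
at [690.9  84.8   6.2] yaw -16.52 t 11.18 g 59.5 F [ 0.4 -0.3  0.3]
[-0.3, 0.2, -24.6, -0.0, -0.0, -0.0, -0.3, 0.2, -24.6, -0.0, -0.0, -0.0, -0.3, 0.2, -24.6, -0.0, -0.0, -0.0]
```

Emit:
carry_out(commands=[0,0,-15,0,0,0,0,0,-30,0,0,0,0,0,-35,0,0,0,0,0,0,0,0,0])

```text
time_s: 11.68
tcp_pos: [0.6915, 0.0848, 0.0914]
ee_rot: [[0.959, -0.284, 0.003], [-0.284, -0.959, 0.001], [0.002, -0.001, -1.0]]
wrist_force: [-0.5, 0.6, -1.3]
gripper_width: 0.685
```

```bash
python3 - <<'E'
from h import *
plan(552,10.2,75,-9.3,step=45)
p=capture('wrist'); cv2.imwrite('pics/w7.png',p[:,:,::-1])
E
```

```text
at [691.5  84.8  91.4] yaw -16.5 t 11.68 g 59.6 F [-0.5  0.6 -1.3]
[-28.2, 27.8, 4.0, -0.0, -0.001, -0.031, -29.0, 26.9, 4.0, -0.0, -0.001, -0.031, -29.8, 26.0, 4.1, -0.0, -0.001, -0.031, -30.6, 25.0, 4.1, -0.0, -0.001, -0.031]
```

View pics/w7.png

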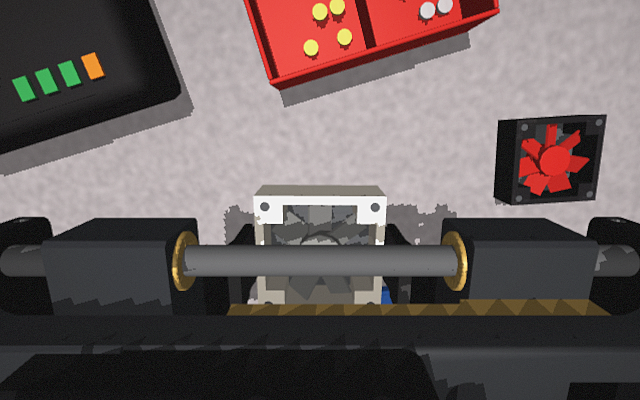

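White fan held level and square: front edge at rows 186–196, columns 255–385.

Emit:
carry_out(commands=[-28,28,4,0,0,-0.031,-29,27,4,0,0,-0.031,-30,26,4,0,0,-0.031,-31,25,4,0,0,-0.031,0,0,0,0,0,0])

```text
time_s: 12.35
tcp_pos: [0.541, 0.0068, 0.0683]
ee_rot: [[0.987, -0.161, -0.012], [-0.161, -0.987, -0.001], [-0.011, 0.003, -1.0]]
wrist_force: [0.9, -0.6, -1.5]
gripper_width: 0.683
```

```bash
python3 - <<'E'
from h import *
plan(552,10.2,30,-9.3,step=25)
E
```

```text
at [541.    6.8  68.3] yaw -9.27 t 12.35 g 59.4 F [ 0.9 -0.6 -1.5]
[5.4, -2.6, 19.1, 0.002, 0.006, 0.0, 5.2, -2.6, 19.1, 0.002, 0.006, 0.0]
```

Emit:
carry_out(commands=[5,-3,19,0.002,0.006,0,5,-2,19,0.002,0.006,0,0,0,0,0,0,0])

```text
time_s: 12.72
tcp_pos: [0.5527, 0.0105, 0.029]
ee_rot: [[0.987, -0.161, 0.002], [-0.161, -0.987, 0.001], [0.002, -0.001, -1.0]]
wrist_force: [-0.9, 1.0, 0.0]
gripper_width: 0.688
```

```bash
python3 - <<'E'
from h import *
plan(552,10.2,10,-9.3,step=12)
E
```

```text
at [552.7  10.5  29. ] yaw -9.28 t 12.72 g 59.8 F [-0.9  1.   0. ]
[-0.3, 0.2, 9.5, -0.0, -0.001, 0.0, -0.3, 0.2, 9.5, -0.0, -0.001, 0.0]
```

Emit:
carry_out(commands=[0,0,9,0,-0.001,0,0,0,7,0,0,0,0,0,0,0,0,0])

```text
time_s: 13.1
tcp_pos: [0.5538, 0.011, 0.0127]
ee_rot: [[0.987, -0.161, 0.002], [-0.161, -0.987, 0.001], [0.002, -0.001, -1.0]]
wrist_force: [-0.4, -0.5, -1.9]
gripper_width: 0.686
```

```bash
python3 - <<'E'
from h import *
plan(552,10.2,9,-9.3,step=12)
E
```

```text
at [553.8  11.   12.7] yaw -9.26 t 13.1 g 59.6 F [-0.4 -0.5 -1.9]
[-1.6, 1.1, 3.7, -0.001, -0.002, 0.001]
```

Emit:
carry_out(commands=[-1.5,1,3,0,-0.002,0,0,0,1,0,0,0])

```text
time_s: 13.35
tcp_pos: [0.5519, 0.0102, 0.0092]
ee_rot: [[0.987, -0.161, -0.0], [-0.161, -0.987, 0.001], [-0.0, -0.001, -1.0]]
wrist_force: [-2.3, 0.9, 4.3]
gripper_width: 0.683
```

```bash
python3 - <<'E'
from h import *
plan(552,10.2,9,-9.3,step=12)
E
```

```text
at [551.9  10.2   9.2] yaw -9.25 t 13.35 g 59.4 F [-2.3  0.9  4.3]
[0.1, 0.0, 0.2, -0.001, 0.0, 0.001]
```

Contact felt (4 N). Releasing.

Emit:
carry_out(commands=[0,0,0,0,0,0,0,0,0,0,0,0,0,0,0,0,0,0], grip=73)

```text
time_s: 13.72
tcp_pos: [0.5528, 0.0104, 0.0099]
ee_rot: [[0.987, -0.161, 0.002], [-0.161, -0.987, 0.002], [0.002, -0.002, -1.0]]
wrist_force: [0.0, -0.0, -0.3]
gripper_width: 0.832
```

Emit:
carry_out(commands=[0,0,-10,0,0,0,0,0,-25,0,0,0,0,0,-40,0,0,0,0,0,-40,0,0,0,0,0,-40,0,0,0])

```text
time_s: 14.35
tcp_pos: [0.551, 0.0096, 0.1688]
ee_rot: [[0.987, -0.16, -0.003], [-0.16, -0.987, -0.0], [-0.003, 0.001, -1.0]]
wrist_force: [0.1, 0.7, -0.6]
gripper_width: 0.835
```

```bash
python3 - <<'E'
from h import *
plan(590,-84,180,-12)
p=capture('wrist'); cv2.imwrite('pics/w8.png',p[:,:,::-1])
E
```

```text
at [551.    9.6 168.8] yaw -9.24 t 14.35 g 72.7 F [ 0.1  0.7 -0.6]
[17.8, 28.7, -3.8, 0.0, 0.001, 0.016, 18.3, 28.4, -3.7, 0.0, 0.001, 0.016, 18.8, 28.1, -3.7, 0.0, 0.001, 0.016]
```

View pics/w8.png

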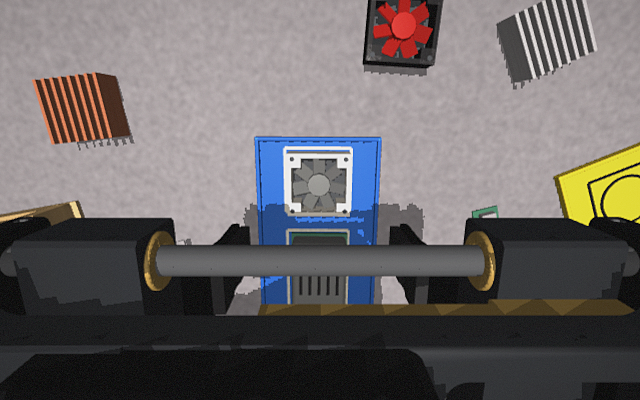

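The white fan sits centred in its outline, around (318,185). Next is the black fan.

Emit:
carry_out(commands=[18,29,-4,0,0,0.016,18,28,-4,0,0,0.016,19,28,-4,0,0,0.016,0,0,0,0,0,0], grip=87)

```text
time_s: 14.9
tcp_pos: [0.5962, -0.0852, 0.1938]
ee_rot: [[0.979, -0.205, 0.018], [-0.205, -0.979, 0.003], [0.018, -0.006, -1.0]]
wrist_force: [-0.8, 0.8, -0.5]
gripper_width: 0.998
```

```bash
python3 - <<'E'
from h import *
plan(677,-84,90,-12)
c=calibration('wrist')
p=capture('wrist'); cv2.imwrite('pics/w9.png',cv2.resize(p[20:200,200:440,::-1],None,fx=3,fy=3,interpolation=cv2.INTER_CUBIC))
import pickle; pickle.dump(c,open("w9.pkl","wb"))
E
```

```text
at [596.2 -85.2 193.8] yaw -11.85 t 14.9 g 86.8 F [-0.8  0.8 -0.5]
[25.7, -5.7, 35.1, -0.002, -0.006, 0.001, 25.9, -5.8, 34.9, -0.002, -0.006, 0.001, 26.1, -5.9, 34.8, -0.002, -0.006, 0.001]
```

View pics/w9.png

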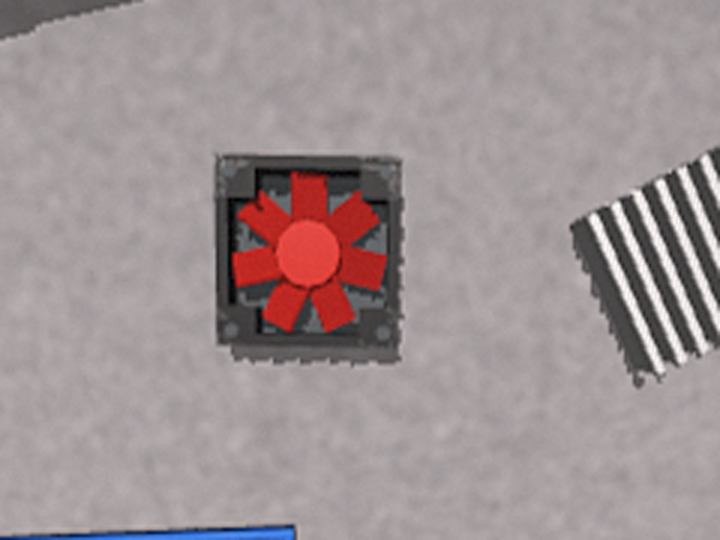

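```bash
python3 - <<'E'
from h import *
import pickle; c=pickle.load(open("w9.pkl","rb"))
f=lambda u,v:ray(c,(200+(u+.5)/3-.5,20+(v+.5)/3-.5),.025)*1000
print(f(308,252).round(1)); q=[f(*p) for p in((217,155),(401,156),(401,347),(218,345))]
print(np.mean(q,0).round(1),[np.degrees(np.arctan2(*(q[i]-q[i-1])[1::-1])).round(1) for i in range(4)])
E
```

```text
[676.8 -83.1  25. ]
[676.5 -83.5  25. ] [np.float64(-13.4), np.float64(-102.2), np.float64(168.7), np.float64(77.5)]
```

Emit:
carry_out(commands=[26,-6,35,-0.002,-0.006,0,26,-6,35,-0.002,-0.006,0,26,-6,35,-0.002,-0.006,0,0,0,0,0,0,0])

```text
time_s: 15.45
tcp_pos: [0.6779, -0.0787, 0.0886]
ee_rot: [[0.98, -0.201, 0.0], [-0.201, -0.98, 0.002], [-0.0, -0.002, -1.0]]
wrist_force: [-0.6, 0.2, -0.4]
gripper_width: 0.998
```

```bash
python3 - <<'E'
from h import *
plan(677,-84,25,-11.9,step=33)
E
```

```text
at [677.9 -78.7  88.6] yaw -11.58 t 15.45 g 86.8 F [-0.6  0.2 -0.4]
[0.1, 2.7, 31.8, -0.001, 0.0, 0.003, 0.1, 2.7, 31.8, -0.001, 0.0, 0.003]
```

Emit:
carry_out(commands=[0,3,32,0,0,0.004,0,3,30,0,0,0.004,0,0,0,0,0,0])

```text
time_s: 15.82
tcp_pos: [0.677, -0.0821, 0.0298]
ee_rot: [[0.979, -0.205, 0.005], [-0.205, -0.979, 0.002], [0.005, -0.003, -1.0]]
wrist_force: [-0.1, -0.4, 0.3]
gripper_width: 0.998
```

```bash
python3 - <<'E'
from h import *
plan(677,-83.5,6,-12.2,step=13)
E
```

```text
at [677.  -82.1  29.8] yaw -11.83 t 15.82 g 86.8 F [-0.1 -0.4  0.3]
[0.1, 0.7, 11.9, -0.001, -0.002, 0.003, 0.1, 0.7, 11.9, -0.001, -0.002, 0.003]
```

Emit:
carry_out(commands=[0,1,12,-0.001,-0.002,0.003,0,1,10,0,-0.002,0.003,0,0,0,0,0,0])

```text
time_s: 16.2
tcp_pos: [0.6788, -0.0832, 0.0118]
ee_rot: [[0.978, -0.209, 0.008], [-0.209, -0.978, 0.002], [0.008, -0.003, -1.0]]
wrist_force: [-0.3, -0.5, -0.5]
gripper_width: 1.002
```

```bash
python3 - <<'E'
from h import *
plan(677,-83.5,6,-12.2,step=13)
E
```

```text
at [678.8 -83.2  11.8] yaw -12.09 t 16.2 g 87.2 F [-0.3 -0.5 -0.5]
[-1.7, 0.7, 5.8, -0.003, -0.008, 0.002]
```

Emit:
carry_out(commands=[-1.5,0,5,-0.002,-0.008,0.002,0,0,0,0,0,0,0,0,0,0,0,0,0,0,0,0,0,0,0,0,0,0,0,0], grip=45)

```text
time_s: 16.82
tcp_pos: [0.6781, -0.0829, 0.0076]
ee_rot: [[0.977, -0.212, 0.001], [-0.212, -0.977, 0.001], [0.001, -0.002, -1.0]]
wrist_force: [0.7, -0.0, -1.2]
gripper_width: 0.687
```

Emit:
carry_out(commands=[0,0,-15,0,0,0,0,0,-30,0,0,0,0,0,-35,0,0,0,0,0,0,0,0,0])

```text
time_s: 17.32
tcp_pos: [0.6786, -0.0831, 0.0928]
ee_rot: [[0.977, -0.211, 0.003], [-0.211, -0.977, 0.001], [0.003, -0.001, -1.0]]
wrist_force: [-0.3, 0.1, -1.6]
gripper_width: 0.686
```

```bash
python3 - <<'E'
from h import *
plan(481,-300.5,85,14.2,step=45)
p=capture('wrist'); cv2.imwrite('pics/w10.png',p[:,:,::-1])
E
```

```text
at [678.6 -83.1  92.8] yaw -12.19 t 17.32 g 59.6 F [-0.3  0.1 -1.6]
[-21.0, 36.3, 1.0, -0.0, -0.0, -0.066, -23.4, 34.9, 1.0, -0.0, -0.0, -0.066, -25.6, 33.2, 1.0, -0.0, -0.0, -0.066, -27.8, 31.5, 1.0, -0.0, -0.0, -0.066, -29.8, 29.6, 1.1, -0.0, -0.0, -0.066]
[-31.6, 27.6, 1.1, -0.0, -0.0, -0.066, -33.4, 25.4, 1.1, -0.0, -0.0, -0.066]
```

View pics/w10.png

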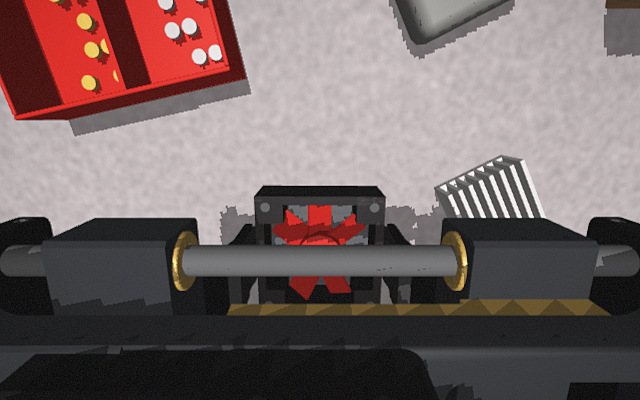

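Black fan held square. My path stays about 55 mm above the silver sink.

Emit:
carry_out(commands=[-21,36,0,0,0,-0.066,-23,35,0,0,0,-0.066,-26,33,0,0,0,-0.066,-28,31,0,0,0,-0.066,-30,30,0,0,0,-0.066])

```text
time_s: 18.0
tcp_pos: [0.5304, -0.2396, 0.086]
ee_rot: [[0.991, 0.131, -0.009], [0.131, -0.991, 0.003], [-0.009, -0.004, -1.0]]
wrist_force: [0.3, -0.2, -0.9]
gripper_width: 0.682
```

Emit:
carry_out(commands=[-32,28,0,0,0,-0.066,-33,25,0,0,0,-0.066,0,0,0,0,0,0])

```text
time_s: 18.38
tcp_pos: [0.4684, -0.305, 0.0837]
ee_rot: [[0.965, 0.261, -0.016], [0.261, -0.965, 0.006], [-0.014, -0.01, -1.0]]
wrist_force: [0.1, 0.4, -1.5]
gripper_width: 0.689
```

```bash
python3 - <<'E'
from h import *
plan(482,-300.4,35,14.2,step=28)
E
```

```text
at [ 468.4 -305.    83.7] yaw 15.13 t 18.38 g 59.9 F [ 0.1  0.4 -1.5]
[7.5, -0.2, 24.2, -0.005, 0.007, 0.008, 7.3, -0.4, 24.3, -0.005, 0.007, 0.008]
```

Emit:
carry_out(commands=[7,0,24,-0.005,0.007,0.008,7,0,24,-0.005,0.007,0.008,0,0,0,0,0,0])

```text
time_s: 18.75
tcp_pos: [0.4817, -0.3003, 0.0335]
ee_rot: [[0.97, 0.243, -0.0], [0.243, -0.97, 0.0], [-0.0, -0.0, -1.0]]
wrist_force: [-0.3, 0.2, -0.3]
gripper_width: 0.685
```

```bash
python3 - <<'E'
from h import *
plan(482,-300.4,11,14.2,step=15)
p=capture('wrist'); cv2.imwrite('pics/w11.png',p[:,:,::-1])
E
```

```text
at [ 481.7 -300.3   33.5] yaw 14.09 t 18.75 g 59.6 F [-0.3  0.2 -0.3]
[0.1, 0.1, 11.3, -0.0, 0.0, -0.001, 0.1, 0.1, 11.3, -0.0, 0.0, -0.001]
```

View pics/w11.png

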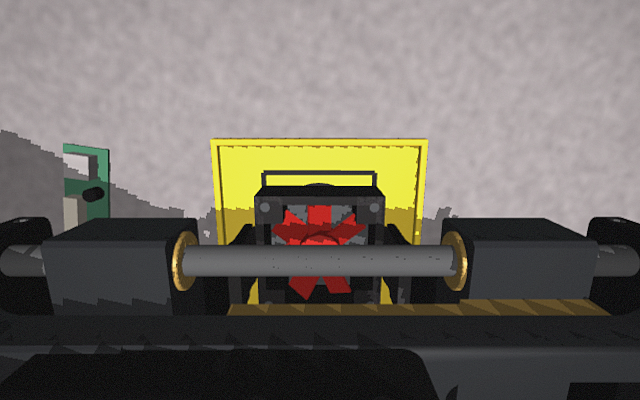

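Emit:
carry_out(commands=[0,0,11,0,0,0,0,0,8,0,0,0,0,0,0,0,0,0])

```text
time_s: 19.18
tcp_pos: [0.4838, -0.3006, 0.0161]
ee_rot: [[0.97, 0.245, 0.004], [0.245, -0.97, -0.001], [0.004, 0.002, -1.0]]
wrist_force: [-0.3, 0.1, -0.5]
gripper_width: 0.684
```

```bash
python3 - <<'E'
from h import *
plan(482,-300.4,10,14.2,step=15)
E
```

```text
at [ 483.8 -300.6   16.1] yaw 14.17 t 19.18 g 59.5 F [-0.3  0.1 -0.5]
[-1.7, -0.6, 6.1, 0.002, -0.004, -0.001]
```

Emit:
carry_out(commands=[-1.5,-0.5,4,0.002,-0.004,0,0,0,1.5,0,0,0,0,0,1,0,0,0])

```text
time_s: 19.55
tcp_pos: [0.4826, -0.3008, 0.0106]
ee_rot: [[0.97, 0.245, 0.001], [0.245, -0.97, -0.001], [0.001, 0.001, -1.0]]
wrist_force: [-0.7, 1.9, 8.5]
gripper_width: 0.682
```

```bash
python3 - <<'E'
from h import *
plan(482,-300.4,10,14.2,step=15)
E
```

```text
at [ 482.6 -300.8   10.6] yaw 14.17 t 19.55 g 59.4 F [-0.7  1.9  8.5]
[-0.5, -0.5, 0.6, 0.001, -0.001, -0.0]
```

Contact. Releasing and retreating, then on to the near copper sink.

Emit:
carry_out(commands=[0,0,0,0,0,0,0,0,0,0,0,0,0,0,0,0,0,0], grip=73)

```text
time_s: 19.92
tcp_pos: [0.4832, -0.301, 0.0111]
ee_rot: [[0.97, 0.245, 0.003], [0.245, -0.97, -0.002], [0.002, 0.002, -1.0]]
wrist_force: [0.4, 0.9, -0.2]
gripper_width: 0.831
```

Emit:
carry_out(commands=[0,0,-10,0,0,0,0,0,-25,0,0,0,0,0,-40,0,0,0,0,0,-40,0,0,0,0,0,-40,0,0,0])

```text
time_s: 20.55
tcp_pos: [0.4809, -0.3003, 0.1694]
ee_rot: [[0.97, 0.245, -0.004], [0.245, -0.97, 0.0], [-0.004, -0.001, -1.0]]
wrist_force: [-0.4, 0.3, 1.2]
gripper_width: 0.836
```

```bash
python3 - <<'E'
from h import *
plan(565,214,190,-3,step=50)
p=capture('wrist'); cv2.imwrite('pics/w12.png',p[:,:,::-1])
E
```

```text
at [ 480.9 -300.3  169.4] yaw 14.17 t 20.55 g 72.7 F [-0.4  0.3  1.2]
[18.8, -43.5, -1.9, -0.0, 0.0, 0.027, 17.7, -44.0, -1.9, -0.0, 0.0, 0.027, 16.5, -44.4, -1.9, -0.0, 0.0, 0.027, 15.2, -44.9, -1.9, -0.0, 0.0, 0.027, 14.0, -45.3, -1.9, -0.0, 0.0, 0.027]
[12.8, -45.6, -1.9, -0.0, 0.0, 0.027, 11.5, -46.0, -1.9, -0.0, 0.0, 0.027, 10.3, -46.2, -1.9, -0.0, 0.0, 0.027, 9.0, -46.5, -1.9, -0.0, 0.0, 0.027, 7.7, -46.7, -1.9, -0.0, 0.0, 0.027]
[6.5, -46.9, -1.9, -0.0, 0.0, 0.027]
```

View pics/w12.png

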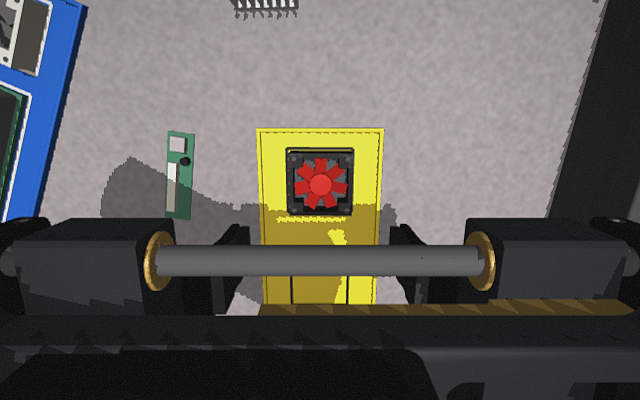

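The black fan sits on its circle square, hub at (320,184). Crossing to the near copper sink.

Emit:
carry_out(commands=[19,-44,-2,0,0,0.027,18,-44,-2,0,0,0.027,16,-44,-2,0,0,0.027,15,-45,-2,0,0,0.027,14,-45,-2,0,0,0.027], grip=87)

```text
time_s: 21.22
tcp_pos: [0.5243, -0.0651, 0.1907]
ee_rot: [[0.995, 0.102, 0.017], [0.102, -0.995, -0.007], [0.016, 0.009, -1.0]]
wrist_force: [-0.2, 0.1, 0.3]
gripper_width: 1.001
```

Emit:
carry_out(commands=[13,-46,-2,0,0,0.027,11,-46,-2,0,0,0.027,10,-46,-2,0,0,0.027,9,-46,-2,0,0,0.027,8,-46,-2,0,0,0.027])

```text
time_s: 21.85
tcp_pos: [0.5644, 0.1753, 0.2038]
ee_rot: [[0.999, -0.036, 0.022], [-0.036, -0.999, -0.005], [0.022, 0.005, -1.0]]
wrist_force: [0.2, -0.3, 0.2]
gripper_width: 1.002
```

```bash
python3 - <<'E'
from h import *
plan(565,214,190,-3,step=50)
E
```

```text
at [564.4 175.3 203.8] yaw -2.06 t 21.85 g 87.2 F [ 0.2 -0.3  0.2]
[-1.1, -38.8, 13.6, 0.004, -0.022, 0.016]
```

Emit:
carry_out(commands=[-1,-35,13,0.004,-0.022,0.01,0,0,0,0,0,0])

```text
time_s: 22.1
tcp_pos: [0.5651, 0.2145, 0.1911]
ee_rot: [[0.999, -0.042, 0.002], [-0.042, -0.999, 0.001], [0.002, -0.001, -1.0]]
wrist_force: [0.9, 0.2, -0.6]
gripper_width: 1.001
```

```bash
python3 - <<'E'
from h import *
plan(652,212,90,-3)
c=calibration('wrist')
p=capture('wrist'); cv2.imwrite('pics/w13.png',cv2.resize(p[20:200,200:440,::-1],None,fx=3,fy=3,interpolation=cv2.INTER_CUBIC))
import pickle; pickle.dump(c,open("w13.pkl","wb"))
E
```

```text
at [565.1 214.5 191.1] yaw -2.42 t 22.1 g 87.1 F [ 0.9  0.2 -0.6]
[28.9, -0.4, 33.8, -0.0, -0.001, 0.003, 28.9, -0.5, 33.7, -0.0, -0.001, 0.003, 28.9, -0.6, 33.7, -0.0, -0.001, 0.003]
```

View pics/w13.png

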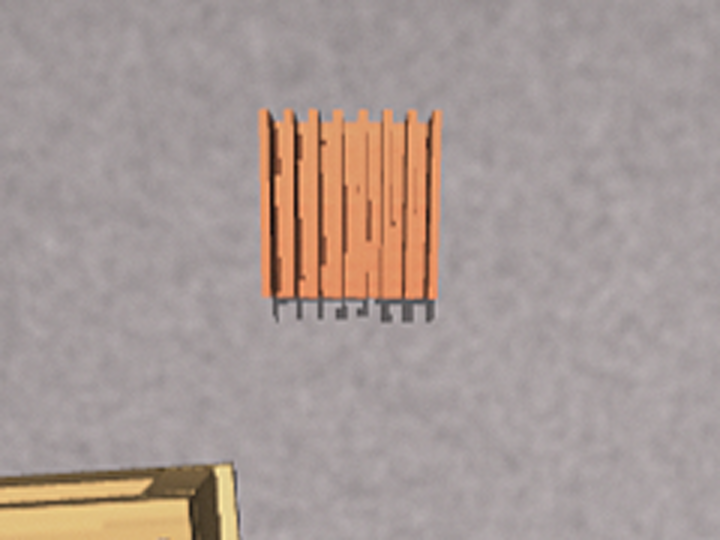

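```bash
python3 - <<'E'
from h import *
import pickle; c=pickle.load(open("w13.pkl","rb"))
f=lambda u,v:ray(c,(200+(u+.5)/3-.5,20+(v+.5)/3-.5),.030)*1000
q=[f(*p) for p in((260,110),(441,110),(438,298),(262,298))]
print(np.mean(q,0).round(1),[(np.degrees(np.arctan2(*(q[i]-q[i-1])[1::-1])).round(1),np.linalg.norm(q[i]-q[i-1]).round(1)) for i in range(4)])
E
```

```text
[654.7 214.7  30. ] [(np.float64(-3.2), np.float64(56.0)), (np.float64(-92.5), np.float64(55.4)), (np.float64(177.7), np.float64(56.0)), (np.float64(87.6), np.float64(56.3))]
```

Emit:
carry_out(commands=[29,0,34,0,0,0.003,29,0,34,0,0,0.003,28,0,33,0,0,0.003,0,0,0,0,0,0])

```text
time_s: 22.65
tcp_pos: [0.6553, 0.2061, 0.0939]
ee_rot: [[0.998, -0.054, 0.009], [-0.054, -0.999, 0.003], [0.009, -0.004, -1.0]]
wrist_force: [-0.4, -0.8, -0.3]
gripper_width: 0.998
```

```bash
python3 - <<'E'
from h import *
plan(652,212,25,-3,step=33)
E
```

```text
at [655.3 206.1  93.9] yaw -3.1 t 22.65 g 86.9 F [-0.4 -0.8 -0.3]
[-1.4, -1.8, 23.0, -0.001, -0.003, -0.001, -1.3, -1.9, 23.0, -0.001, -0.003, -0.001, -1.3, -1.9, 23.0, -0.001, -0.003, -0.001]
```

Emit:
carry_out(commands=[0,-3,27,-0.001,-0.003,-0.004,0,-3,27,0,-0.003,-0.004,0,-1,8,0,-0.003,0,0,0,0,0,0,0])

```text
time_s: 23.15
tcp_pos: [0.6583, 0.2113, 0.039]
ee_rot: [[0.999, -0.048, 0.01], [-0.048, -0.999, 0.006], [0.01, -0.007, -1.0]]
wrist_force: [-0.1, 0.4, 0.5]
gripper_width: 1.002
```

```bash
python3 - <<'E'
from h import *
plan(654,213.5,8,-2.6,step=14)
E
```

```text
at [658.3 211.3  39. ] yaw -2.73 t 23.15 g 87.2 F [-0.1  0.4  0.5]
[-1.6, -0.6, 10.3, -0.002, -0.003, -0.001, -1.5, -0.6, 10.3, -0.002, -0.003, -0.001, -1.5, -0.6, 10.3, -0.002, -0.003, -0.001]
```

Emit:
carry_out(commands=[-2,-1,11,-0.002,-0.004,-0.001,-2,-1,11,-0.002,-0.004,-0.001,-1,0,5,-0.002,-0.003,0,0,0,0,0,0,0])

```text
time_s: 23.65
tcp_pos: [0.6544, 0.2144, 0.0137]
ee_rot: [[0.999, -0.045, 0.002], [-0.045, -0.999, 0.002], [0.002, -0.003, -1.0]]
wrist_force: [-0.6, 0.1, -0.4]
gripper_width: 0.998
```

```bash
python3 - <<'E'
from h import *
plan(654,213.5,8,-2.6,step=14)
E
```

```text
at [654.4 214.4  13.7] yaw -2.58 t 23.65 g 86.9 F [-0.6  0.1 -0.4]
[-0.4, 0.9, 5.7, -0.003, -0.002, 0.0]
```

Emit:
carry_out(commands=[0,0.5,6,-0.002,-0.002,0,0,0,0,0,0,0,0,0,0,0,0,0,0,0,0,0,0,0,0,0,0,0,0,0], grip=40)

```text
time_s: 24.28
tcp_pos: [0.6548, 0.214, 0.0076]
ee_rot: [[0.999, -0.045, 0.001], [-0.045, -0.999, 0.001], [0.001, -0.001, -1.0]]
wrist_force: [0.1, 0.1, -1.4]
gripper_width: 0.639
```

Emit:
carry_out(commands=[0,0,-15,0,0,0,0,0,-30,0,0,0,0,0,-40,0,0,0,0,0,-10,0,0,0])

```text
time_s: 24.78
tcp_pos: [0.6531, 0.2131, 0.1042]
ee_rot: [[0.999, -0.046, -0.004], [-0.046, -0.999, -0.001], [-0.004, 0.002, -1.0]]
wrist_force: [-0.3, -0.6, -2.3]
gripper_width: 0.646
```

```bash
python3 - <<'E'
from h import *
plan(374.5,-327.5,100,14.2,step=48)
c=calibration('wrist'); print(c['tvec'],(ray(c,(321,185),.13)*1000).round(1))
p=capture('wrist'); cv2.imwrite('pics/w14.png',p[:,:,::-1])
E
```

```text
at [653.1 213.1 104.2] yaw -2.63 t 24.77 g 56.2 F [-0.3 -0.6 -2.3]
[-19.5, 42.5, 0.5, 0.0, 0.0, -0.023, -20.5, 42.1, 0.5, 0.0, 0.0, -0.023, -21.4, 41.6, 0.5, 0.0, 0.0, -0.023, -22.3, 41.1, 0.5, 0.0, 0.0, -0.023, -23.3, 40.6, 0.4, 0.0, 0.0, -0.023]
[-24.2, 40.1, 0.4, 0.0, 0.0, -0.023, -25.1, 39.5, 0.4, 0.0, 0.0, -0.023, -26.0, 38.9, 0.4, 0.0, 0.0, -0.023, -26.8, 38.3, 0.4, 0.0, 0.0, -0.023, -27.7, 37.7, 0.4, 0.0, 0.0, -0.023]
[-28.5, 37.1, 0.4, 0.0, 0.0, -0.023, -29.4, 36.4, 0.4, 0.0, 0.0, -0.023, -30.2, 35.7, 0.3, 0.0, 0.0, -0.023]
[0.24390724 0.62069842 0.43182442] [688.8 211.8 130. ]
```

View pics/w14.png

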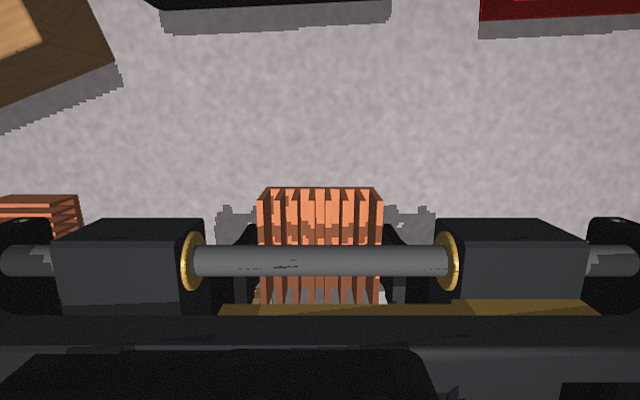

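```bash
python3 - <<'E'
from h import *
c=calibration('wrist'); s=sense(); p=s['tcp_pos']; R=s['ee_rot']; print(p)
for dx in(.022,.028,.034):
    for dz in(.0076,-.0224): print(dx,dz,proj(c,[p+R@np.array([dx,y,dz]) for y in(-.028,.028)]).round(0).tolist())
E
```

```text
[0.65247157 0.21289604 0.10378996]
0.022 0.0076 [[269.0, 197.0], [374.0, 197.0]]
0.022 -0.0224 [[259.0, 213.0], [384.0, 213.0]]
0.028 0.0076 [[268.0, 186.0], [374.0, 186.0]]
0.028 -0.0224 [[258.0, 200.0], [385.0, 200.0]]
0.034 0.0076 [[268.0, 175.0], [375.0, 175.0]]
0.034 -0.0224 [[257.0, 187.0], [386.0, 187.0]]
```

Sink held level and centred in the jaws; the projected edges match the picture. Carrying it to the yellow tray.

Emit:
carry_out(commands=[-19,42,0,0,0,-0.023,-20,42,0,0,0,-0.023,-21,42,0,0,0,-0.023,-22,41,0,0,0,-0.023,-23,41,0,0,0,-0.023])

```text
time_s: 25.45
tcp_pos: [0.5404, 0.0008, 0.0974]
ee_rot: [[0.997, 0.075, -0.018], [0.075, -0.997, -0.003], [-0.018, 0.002, -1.0]]
wrist_force: [0.8, -0.8, -2.6]
gripper_width: 0.639
```

Emit:
carry_out(commands=[-24,40,0,0,0,-0.023,-25,40,0,0,0,-0.023,-26,39,0,0,0,-0.023,-27,38,0,0,0,-0.023,-28,38,0,0,0,-0.023])

```text
time_s: 26.08
tcp_pos: [0.4252, -0.2145, 0.0946]
ee_rot: [[0.981, 0.192, -0.03], [0.192, -0.981, -0.002], [-0.03, -0.004, -1.0]]
wrist_force: [0.7, 0.3, -2.3]
gripper_width: 0.64
```

```bash
python3 - <<'E'
from h import *
plan(374.5,-327.5,90,14.2,step=48)
E
```

```text
at [ 425.2 -214.5   94.6] yaw 11.08 t 26.07 g 55.7 F [ 0.7  0.3 -2.3]
[-23.8, 33.7, 2.1, -0.002, 0.01, -0.018, -24.4, 33.3, 1.9, -0.002, 0.01, -0.018, -25.0, 32.8, 1.7, -0.002, 0.01, -0.018]
```

Emit:
carry_out(commands=[-22,33,2,-0.002,0.01,-0.018,-22,33,2,-0.002,0.01,-0.018,-22,32,2,-0.002,0.01,-0.018,0,0,0,0,0,0])

```text
time_s: 26.58
tcp_pos: [0.3734, -0.3277, 0.0848]
ee_rot: [[0.971, 0.241, -0.008], [0.241, -0.971, 0.004], [-0.006, -0.005, -1.0]]
wrist_force: [-0.1, 0.4, -2.3]
gripper_width: 0.642
```

```bash
python3 - <<'E'
from h import *
plan(374.5,-327.5,35,14.2,step=25)
E
```

```text
at [ 373.4 -327.7   84.8] yaw 13.93 t 26.57 g 55.9 F [-0.1  0.4 -2.3]
[0.7, 0.2, 24.9, -0.003, 0.003, -0.002, 0.6, 0.1, 24.9, -0.003, 0.003, -0.002]
```

Emit:
carry_out(commands=[0.5,0,25,-0.003,0.003,-0.002,0,0,25,-0.003,0,-0.002,0,0,0,0,0,0])

```text
time_s: 26.95
tcp_pos: [0.3719, -0.3259, 0.0318]
ee_rot: [[0.97, 0.243, -0.006], [0.243, -0.97, 0.001], [-0.006, -0.002, -1.0]]
wrist_force: [-0.8, 0.1, -2.3]
gripper_width: 0.634
```

```bash
python3 - <<'E'
from h import *
plan(374.5,-327.5,12,14.2,step=12)
p=capture('wrist'); cv2.imwrite('pics/w15.png',p[:,:,::-1])
E
```

```text
at [ 371.9 -325.9   31.8] yaw 14.07 t 26.95 g 55.2 F [-0.8  0.1 -2.3]
[1.1, 1.1, 9.9, -0.001, 0.003, -0.001, 1.1, 1.1, 9.9, -0.001, 0.003, -0.001]
```

View pics/w15.png

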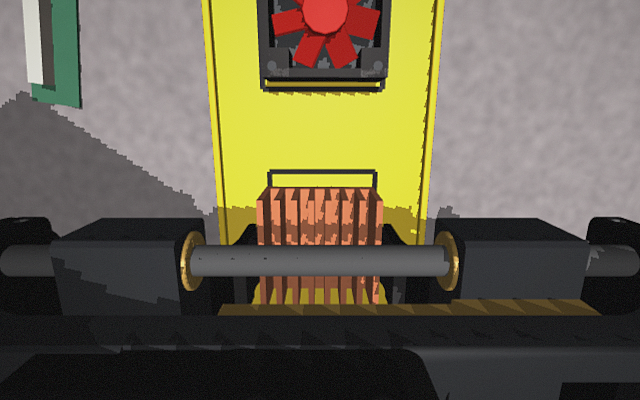

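The sink is lined up over the plain square, and the outline's far edge shows at row 170. Lowering to an expected TCP z of about 10.6 mm.

Emit:
carry_out(commands=[1,1,10,-0.001,0.003,0,1,1,7,0,0.003,0,0,0,0,0,0,0])

```text
time_s: 27.38
tcp_pos: [0.3773, -0.3281, 0.0166]
ee_rot: [[0.97, 0.245, 0.006], [0.245, -0.97, -0.002], [0.005, 0.003, -1.0]]
wrist_force: [0.2, -0.2, -2.3]
gripper_width: 0.639
```

```bash
python3 - <<'E'
from h import *
plan(374.5,-327.5,10,14.2,step=12)
E
```

```text
at [ 377.3 -328.1   16.6] yaw 14.18 t 27.38 g 55.6 F [ 0.2 -0.2 -2.3]
[-2.6, -1.3, 6.6, 0.003, -0.005, -0.0]
```

Emit:
carry_out(commands=[-2,-1,4,0.003,-0.005,0,0,0,1.5,0,0,0,0,0,1,0,0,0])

```text
time_s: 27.75
tcp_pos: [0.3756, -0.3279, 0.0104]
ee_rot: [[0.969, 0.245, 0.001], [0.245, -0.969, -0.001], [0.001, 0.001, -1.0]]
wrist_force: [-0.4, 2.1, 6.7]
gripper_width: 0.638
```

```bash
python3 - <<'E'
from h import *
plan(374.5,-327.5,10,14.2,step=12)
E
```

```text
at [ 375.6 -327.9   10.4] yaw 14.19 t 27.75 g 55.5 F [-0.4  2.1  6.7]
[-0.9, -0.6, 0.4, 0.001, -0.001, -0.0]
```

Emit:
carry_out(commands=[0,0,0,0,0,0,0,0,0,0,0,0,0,0,0,0,0,0], grip=70)

```text
time_s: 28.12
tcp_pos: [0.3769, -0.3286, 0.0116]
ee_rot: [[0.969, 0.246, 0.004], [0.246, -0.969, -0.002], [0.004, 0.003, -1.0]]
wrist_force: [-0.3, 0.4, -0.0]
gripper_width: 0.793
```

Emit:
carry_out(commands=[0,0,-10,0,0,0,0,0,-25,0,0,0,0,0,-40,0,0,0,0,0,-40,0,0,0,0,0,-40,0,0,0])

```text
time_s: 28.75
tcp_pos: [0.3746, -0.3276, 0.1711]
ee_rot: [[0.969, 0.246, -0.001], [0.246, -0.969, -0.0], [-0.001, 0.0, -1.0]]
wrist_force: [0.6, 0.1, -1.0]
gripper_width: 0.809
```

```bash
python3 - <<'E'
from h import *
plan(374,-420,230,14.2,step=45)
E
```

```text
at [ 374.6 -327.6  171.1] yaw 14.23 t 28.75 g 70.4 F [ 0.6  0.1 -1. ]
[-7.8, 29.8, -19.6, 0.0, 0.0, 0.0, -7.8, 29.8, -19.6, 0.0, 0.0, 0.0, -7.8, 29.8, -19.6, 0.0, 0.0, 0.0]
```

Emit:
carry_out(commands=[-12,45,-20,0,0,0,-12,45,-20,0,0,0,-12,45,-20,0,0,0,-12,45,0,0,0,0,0,0,0,0,0,0])

```text
time_s: 29.38
tcp_pos: [0.3734, -0.5194, 0.2434]
ee_rot: [[0.968, 0.249, 0.011], [0.249, -0.968, -0.009], [0.009, 0.012, -1.0]]
wrist_force: [0.1, 1.0, -0.6]
gripper_width: 0.807
```

```bash
python3 - <<'E'
from h import *
print(sense()['tcp_pos'])
p=capture('top'); cv2.imwrite('pics/t16.png',p[:,:,::-1]); cv2.imwrite('pics/t16c.png',cv2.resize(p[140:305,290:480,::-1],None,fx=4.2,fy=4.2,interpolation=cv2.INTER_CUBIC)[:600])
p=capture('side'); cv2.imwrite('pics/s16.png',p[:,:,::-1])
E
```

```text
[ 0.37337926 -0.51943685  0.24335185]
```

View pics/t16c.png

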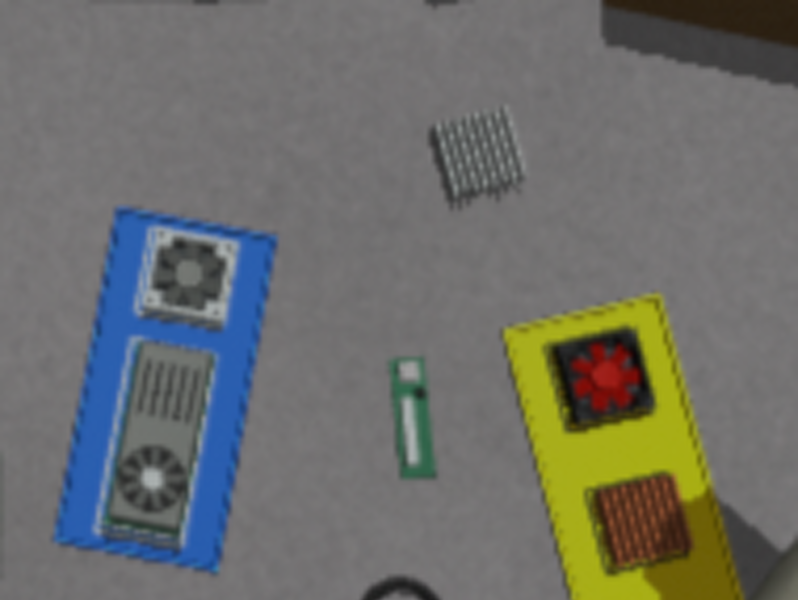

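View pics/s16.png

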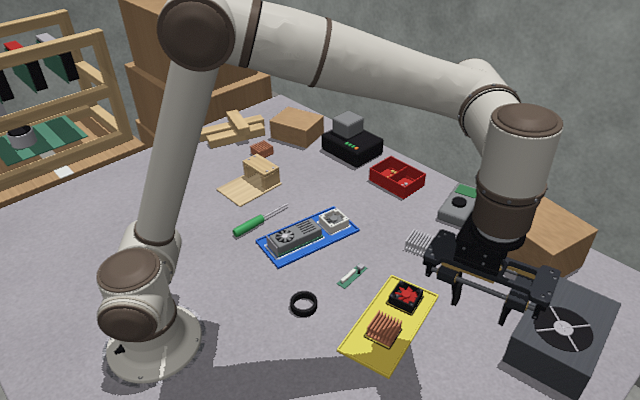

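```bash
python3 - <<'E'
from h import *
c=calibration('top')
f=lambda u,v,z:ray(c,(290+(u+.5)/4.2-.5,140+(v+.5)/4.2-.5),z)*1000
def loc(p,o,yaw):
    a=np.radians(yaw); d=p[:2]-o; return np.round([d[0]*np.cos(a)+d[1]*np.sin(a),-d[0]*np.sin(a)+d[1]*np.cos(a)],1)
B=(468.3,23.8);Y=(408.3,-318.6)
print('card hub (want -72)',loc(f(151,478,.039),B,-9.3))
print('card rear',[loc(f(*p,.039),B,-9.3) for p in((137,343),(213,355))],'want y+-29 x+28')
print('white hub (84)',loc(f(189,273,.028),B,-9.3))
print('black hub (75)',loc(f(607,374,.028),Y,14.2))
q=np.mean([f(*p,.033) for p in((596,488),(671,474),(690,553),(613,571))],0); print('cu (-35)',loc(q,Y,14.2))
a=cv2.imread('pics/top0.png')[160:200,385:420].astype(int);b=cv2.imread('pics/t16.png')[160:200,385:420].astype(int);print('silver diff',abs(a-b).mean(),sense()['wrist_force'].round(1))
E
```

```text
card hub (want -72) [-69.4   0.2]
card rear [array([25.8, 27.8]), array([ 27.1, -28.6])] want y+-29 x+28
white hub (84) [85.3 -0.8]
black hub (75) [76.5 -1.8]
cu (-35) [-33.7   2.4]
silver diff 0.7707142857142857 [ 0.4  0.6 -0.3]
```

All parts are within a few millimetres of target and the silver sink hasn't moved. Handing in.

```bash
python3 -c "
from station import *
print(finish_job())"
```

```text
the job is handed in; nothing more can be done
None
```

I placed all four parts on their outlines and handed the job in at about 29.5 s of the 109 s allowed. `finish_job` gave no verdict.

I drew the card 70 mm out from under the dock's lip before lifting it. Each part was lowered until the wrist force showed contact, then released with a small opening to stay clear of the rims. The copper sink I used is the one nearer the base, about 0.685 m away; the look-alike is at about 0.77 m.

These are the last top-camera estimates, in each tray's own frame. The allowed error is 14 mm along each axis:

| Part | Error along x | Error along y |
|---|---|---|
| Graphics card | about 2 mm | about 0 mm |
| White fan | about 1 mm | about 1 mm |
| Black fan | about 1.5 mm | about 2 mm |
| Copper heat sink | about 1 mm | about 2.5 mm |

The parts look aligned and flat in the pictures. I didn't measure their final angle or height. The silver heat sink looks unchanged between the first and last pictures, and the gripper ended clear of everything.

No check failed. The card's fan hub and rear edge disagreed by about 4 mm on where its centre lies along the tray.

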